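# Reset the suction unit after a filter change and clear its used handles

## Task

Get the suction unit ready for the next clinic: a fresh filter is in, so turn the captive nut on the filter housing clockwise until it is tight against its stop, then take the reset pin from the tray, use it to press the recessed reset button on the sloping panel fully in and hold it for about a second, and lay the pin flat back inside the tray. Lift every used suction handle off its hook and drop it into the swung-out enamel bin, then push the bin fully shut; do not knock over the beaker or the specula tub.

Things in the scene. Friction and masses are not known exactly. Their poses are not given: they have to be found in the camera images.
- unit: ENT suction unit, fixed, body 250 (x) x 220 (y) x 150 high, clear canister (radius 56, 175 high) beside it at x +45, y -172 from its origin. White panel at its front (-x) slopes 50 degrees to the horizontal, from 50 mm high at x -120 to 150 mm at x -36. On the flat top a round filter housing (radius 52, top 206 mm above the counter, axis at x +50, y 0). Origin: centre of underside
- reset_mouth (a point): centre of the mouth of the recessed reset hole, flush with the sloping panel, about 100 mm above the counter; z axis: outward normal of the panel (back towards the robot and 40 degrees above horizontal), x up the slope. Hole 18 mm in diameter with a black rim, 36 mm below a black window; the grey button (16 mm) is 7 mm down inside
- reset_button (a joint): how far the reset button is pressed in: 0 out, 0.005 m fully in; a spring pushes back, 1.5 N at first and 4 N fully in
- nut (a joint): angle of the captive hex nut on top of the filter housing, rad: grows as it is turned clockwise seen from above, stop (tight) at 2.6; stiff, takes about 0.15 N m. Chrome, 40 mm across flats, 30 mm high, axis vertical, does not rise or sink
- nut_grip (a point): on the axis of the nut, 10 mm below its top face and 21 mm above the filter housing's cover (TCP here brings the fingertips just clear of the cover); turns with the nut: its x axis is normal to one pair of flats, the other flats are at 60 and 120 degrees to it
- reset_pin: reset pin, loose, 151 mm long, lying flat in the tray: aluminium handle of square section 14 x 14, 90 long, then a 6 mm chrome rod with a rounded end. Origin on the axis inside the handle, 96 mm behind the tip, 35 mm behind the handle's front end; x axis points to the tip
- pin_tip (a point): end point of the reset pin's rod
- tray: low open steel instrument tray, fixed, 200 (x) x 280 (y), walls 18 high and 4 thick, inner floor 4 mm above the counter. Origin: centre of the underside
- rail: chrome hook rail, fixed: bar (12 mm thick) along local y, 320 long, 200 mm above the counter on end posts; four hooks of 5 mm wire at local y -120, -40, 40, 120 stand out from it to local -x, level for 70 mm at 200 mm height (wire axis), then turn up: end top 210 mm high, at local x -73. Origin on the counter below the middle of the bar
- bin_housing: white enamel housing of the tilting bin under a small quartz top, fixed, 240 wide (y), 160 deep (x), quartz top from 235 to 255 mm high; its front faces local -x, the front edge of the quartz top is at local x -73. Origin: centre of the underside
- bin (a joint): tilt of the white enamel bin, rad: 0 shut (front panel upright), 0.7 swung right out towards local -x of the housing; stays where it is left, about 2 N at the lip moves it. Bin 206 wide, 128 deep, front panel 196 high, hinged on its lower front edge (12 mm above the counter, at local x -68 of the housing)
- bin_lip (a point): middle of the chrome lip bar (12 mm thick, 196 long) along the top front edge of the bin; moves with the bin. When the bin is out, its mouth lies between this bar and the front edge of the quartz top, 90 to 118 mm wide and 190 mm long
- bin_floor (a point): middle of the inner floor of the bin, moves with it: z axis points up the bin, x from front panel to back (inside 5 mm to 123 mm behind the front), y across (inside +-95 mm)
- specula_tub: orange translucent round tub of specula, 68 dia x 55 high, bystander in the tray; origin at its underside
- beaker: frosted glass beaker, 70 dia x 90 high, bystander in the tray; origin at its underside
- ear_loop: chrome ear loop, 110 mm long thin rod, bystander lying in the tray
- tip_remover: black plastic tip remover, 90 x 34 x 26 high, bystander in the tray; origin at its underside
- handle0: used white suction handle, 125 mm long; two to four present, others None. Top: flat hanging eye 30 wide (y), 34 high (z), 8 thick (x), window 18 x 22, its centre 60 mm above the origin; then a 14 mm round grip (44 above to 17 mm below the origin), then a 9 mm clear tube to 48 mm below. z towards the eye (up when hanging), x along the hook. Hangs about 53 mm out from the bar
- handle1: used white suction handle, 125 mm long; two to four present, others None. Top: flat hanging eye 30 wide (y), 34 high (z), 8 thick (x), window 18 x 22, its centre 60 mm above the origin; then a 14 mm round grip (44 above to 17 mm below the origin), then a 9 mm clear tube to 48 mm below. z towards the eye (up when hanging), x along the hook. Hangs about 53 mm out from the bar
- handle2: used white suction handle, 125 mm long; two to four present, others None. Top: flat hanging eye 30 wide (y), 34 high (z), 8 thick (x), window 18 x 22, its centre 60 mm above the origin; then a 14 mm round grip (44 above to 17 mm below the origin), then a 9 mm clear tube to 48 mm below. z towards the eye (up when hanging), x along the hook. Hangs about 53 mm out from the bar
- handle3: used white suction handle, 125 mm long; two to four present, others None. Top: flat hanging eye 30 wide (y), 34 high (z), 8 thick (x), window 18 x 22, its centre 60 mm above the origin; then a 14 mm round grip (44 above to 17 mm below the origin), then a 9 mm clear tube to 48 mm below. z towards the eye (up when hanging), x along the hook. Hangs about 53 mm out from the bar
Things that resemble listed ones, but are neither listed nor needed, are in the scene too. Leave any red or yellow look-alike of the handle2 alone.

How it is judged:
On the way, in this order (a step that is already met when the one before it is completed fails the run):
1. the captive nut is turned clockwise to its stop (value of joint nut above 2.45 rad), for 0.2 s.
2. the reset button is held fully in with the tip of the reset pin (value of joint reset_button above 0.0037 m and contact force between reset_pin and reset_button above 0.5 N), for 0.5 s.
At the end, for the whole second after the job is handed in: nut at 2.45 rad or more; reset button out again; reset pin at rest flat inside the tray (origin and tip within its walls and less than 25 mm above the counter); every suction handle that was present inside the bin; bin shut to within 0.06 rad (value of joint nut above 2.45 rad and value of joint reset_button below 0.0015 m and value of joint bin below 0.06 rad and x of handle0 in the frame of bin_floor between -0.064 and 0.064 m and y of handle0 in the frame of bin_floor between -0.1 and 0.1 m and z of handle0 in the frame of bin_floor between -0.005 and 0.16 m and x of handle1 in the frame of bin_floor between -0.064 and 0.064 m and y of handle1 in the frame of bin_floor between -0.1 and 0.1 m and z of handle1 in the frame of bin_floor between -0.005 and 0.16 m and x of handle2 in the frame of bin_floor between -0.064 and 0.064 m and y of handle2 in the frame of bin_floor between -0.1 and 0.1 m and z of handle2 in the frame of bin_floor between -0.005 and 0.16 m and x of handle3 in the frame of bin_floor between -0.064 and 0.064 m and y of handle3 in the frame of bin_floor between -0.1 and 0.1 m and z of handle3 in the frame of bin_floor between -0.005 and 0.16 m and x of reset_pin in the frame of tray between -0.1 and 0.1 m and y of reset_pin in the frame of tray between -0.14 and 0.14 m and z of reset_pin in the frame of tray between 0 and 0.025 m and x of pin_tip in the frame of tray between -0.1 and 0.1 m and y of pin_tip in the frame of tray between -0.14 and 0.14 m and z of pin_tip in the frame of tray between 0 and 0.025 m and linear speed of reset_pin below 0.03 m/s); the robot touches nothing.
It fails at once if the beaker is knocked over (angle between beaker's own z axis and vertical above 0.8 rad).
It fails at once if the specula tub is knocked over (angle between specula_tub's own z axis and vertical above 0.8 rad).
Of handle0, handle1, handle2, handle3 only 2 to 4 are there at a start; the rules pass over those that are not, and their reading is None.
At some moment in a run one of reset_pin may be knocked a few centimetres aside while the robot is not near it.
Once in a run the grip may slacken for a moment while it holds something.
It also fails if it takes over 210 s, if anything falls off the work surface, if the arm or the gripper's body presses on something with over 40 N, if the wrist force passes 120 N, or if a joint passes its speed limit or range.

## Robot

A 7-joint arm with a two-finger parallel gripper is mounted at the origin on the work surface. World frame = base frame: x ahead of the robot, y to its left, z up, the work surface at z = 0. Lengths are in m, angles in rad, forces in N, time in s.
With the tool pointing down it reaches from about 0.425 to 0.925 m from the base axis. Payload 6.8 kg.
Tool frame: the origin (TCP) lies between the finger pads, 19 mm behind the fingertips; this is the grasp point; z points along the fingers, y is the line along which they close (so a half turn about z gives the same grasp; the last joint's range is limited). The gripper opens to 85 mm and grips with 20 to 120 N. Pads are 22 mm wide; open, the fingers measure 114 mm over their backs; the gripper's body (76 mm by 85 mm) begins 54 mm behind the grasp point. The pads swing forward as they close: fully open they stand 13 mm farther back than shut.
Start: joints at [1.039, 0.477, 0.022, 1.555, -0.011, 1.109, -0.083], TCP at [0.278, -0.615, 0.25] pointing down, gripper open.
Joint ranges: [-2.96, 2.96], [-0.34, 2.1], [-1.41, 1.46], [0.24, 2.44], [-1.37, 4.51], [0.17, 1.92], [-2.96, 2.96]. Speed limits (rad/s): [2.39, 2.39, 3.14, 3.14, 3.14, 3.14, 3.14].

## Interface

Orientations are given as a rotation vector (axis times angle).
In Python, from bench import r gives the robot as it stands.
- The arm moves only by the tool servo_tool, never from a script. Its argument "commands" is a list of rows, each a list of 2 entries, a list of its own where there are three numbers: the shift along the tool's x, y, z normalised to -1 to 1, where 1 is 250 mm, then the turn, a rotation vector about the tool's x, y, z normalised to -1 to 1, where 1 is 90 degrees. In form: [[[dx, dy, dz], [ax, ay, az]], ...]. A call has 1 to 20 rows; each row is the pose to reach, as a shift and turn from the pose commanded when the call began, along the tool's axes at that moment; what a row does not reach only later rows make up. A row lasts 1/10 s, in which the tool goes at most 50 mm and 8.59 degrees, less where a joint would pass 70% of its speed; a pose out of reach is approached as far as the arm can. A call with a number of a shift or a turn outside -1 to 1 is refused whole. A call with a gripper value outside its range is refused whole. "claw" is the closure, from 0 (fully open) to 1 (shut), set as the call begins (left out, the last holds). The fingers move at their own pace and stop on an object; "squeeze" is the grip in N (left out, the last holds). Time passes only in rows, so rows that repeat a pose let the fingers close. It gives the time, the measured TCP pose, the force, the opening and the grip force at its end, in the units of the state.
- r.get_obs(): the state, without advancing time (a new reading comes with each control period).
- r.grab_frame(name): name is "scene" or "top" or "wrist"; returns (picture, depth): 400x640x3 uint8, red, green, blue; 400x640 float32, m along the optical axis (not along the pixel's ray), 0 where there is no reading.
- r.camera_model(name): a dict with "fx", "fy", "cx", "cy" (pixels), "extrinsics" (4x4, takes a point from camera to world coordinates); the wrist camera has in their place "hand_eye" (4x4, takes a point from camera to tool coordinates, whose origin is the TCP and whose axes are the flange's). Camera axes: x right, y down, z forward; pixel columns grow to the right and rows downward; lengths in m; the calibration is good to about 2 mm. A picture is of the moment at which its call begins: read the wrist's pose just before it. camera_model takes no time and is no camera call.
- r.hand_in(): hands the job in; it is judged then, once.
Trained networks look in the newest picture that a camera, given by its name, has taken for a name from the list of things; names that differ only in an ending like _2 or _b are one class to them, and where a whole thing is asked for, a point or a joint stands for the part that bears it (a point fixed in the world has none). Each returns a list of dicts, best first, with "confidence" (0 to 1); they miss things now and then, are a little off and sometimes report something else, mostly with a low value. They report only what shows in the picture. A call takes as long as a camera call. They do not tell look-alikes from the thing itself.
- r.boxes_of(camera, target): "uv" ([column, row] in pixels, amid what is visible of it).
- r.mark_of(camera, target): "uv" ([column, row] in pixels: a listed point, or the origin of a listed thing).
The state is a dict: "clock": time; "joints": joint angles; "qvel": joint speeds; "tau": joint torques, N m; "tcp_pos": TCP position; "orientation": TCP orientation; "contact_force": force on the tool from outside, world axes, zero at the start; "moment": the same for the moment, N m; "grip_width": finger opening in m; "gripper_force": force on a finger pad.
Only numpy, scipy, OpenCV 4.12 (cv2) and the standard library are available. Lean on these libraries where they do the work, as an engineer would, in place of code of your own. Each camera call takes 0.05 s, during which the arm holds its last target. There are 200 camera calls.

## Working session

There is one attempt and no reset: what is moved stays moved. The work goes in short steps, Python scripts to look and compute and a tool call to move; the robot and the scene stay as the last step left them, time stands still between calls to the robot, and variables do not carry over. Pictures are saved under pics/ and viewed, at most 14 in all, crops included, and the job is handed in when it is done.

Besides the shell and the picture viewer there is one more tool, called after "Call:" by a JSON object that holds its "api" and its "payload", one argument or row to a line. servo_tool: Moves the arm, as the interface text tells. Scaled input: -1 to 1 covers 250 mm each way for a shift and 90 degrees each way for a turn. Its arguments: {"type":"object","properties":{"commands":{"type":"array"},"claw":{"type":"number"},"squeeze":{"type":"number"}},"required":["commands"]}

```bash
mkdir -p pics; ls
cat > h.py <<'E'
import numpy as np, cv2
from scipy.spatial.transform import Rotation as R
from bench import r
def tool():
    o=r.get_obs(); T=np.eye(4); T[:3,:3]=R.from_rotvec(o['orientation']).as_matrix(); T[:3,3]=o['tcp_pos']; return T
def grab(n,save=None):
    T=tool(); p,d=r.grab_frame(n); m=r.camera_model(n)
    E=np.array(m['extrinsics']) if 'extrinsics' in m else T@np.array(m['hand_eye'])
    if save: cv2.imwrite('pics/'+save+'.png',p[:,:,::-1])
    return p,d,m,E
def pt(u,v,d,m,E,z=None,win=2):
    if z is None:
        w=d[int(v)-win:int(v)+win+1,int(u)-win:int(u)+win+1]; w=w[w>0]
        if len(w)==0: return None
        z=np.median(w)
    return (E@[(u-m['cx'])/m['fx']*z,(v-m['cy'])/m['fy']*z,z,1])[:3]
def plane(u,v,m,E,h):
    "ray onto world height h"
    D=E[:3,:3]@[(u-m['cx'])/m['fx'],(v-m['cy'])/m['fy'],1]; return E[:3,3]+D*(h-E[2,3])/D[2]
def proj(P,m,E):
    c=np.linalg.inv(E)@np.append(P,1); return c[0]/c[2]*m['fx']+m['cx'],c[1]/c[2]*m['fy']+m['cy']
def goto(pos,Rm=None):
    "print normalised move from present pose"
    T=tool(); s=T[:3,:3].T@(np.array(pos)-T[:3,3])/.25
    a=np.zeros(3) if Rm is None else R.from_matrix(T[:3,:3].T@Rm).as_rotvec()/(np.pi/2)
    print('move',s.round(4).tolist(),a.round(4).tolist())
E
python3 - <<'E'
from h import *
np.set_printoptions(precision=4,suppress=True)
print(r.get_obs()); 
for n in('scene','top'):
    p,d,m,E=grab(n,n+'0'); print(n,m['fx'],E)
    for t in ['unit','reset_mouth','nut_grip','reset_pin','pin_tip','tray','rail','bin_housing','bin_lip','bin_floor','specula_tub','beaker','ear_loop','tip_remover','handle0']:
        for q in r.mark_of(n,t)[:6]:
            u,v=q['uv']; P=pt(u,v,d,m,E) if 2<u<637 and 2<v<397 else None
            print(t,np.round(q['uv']),round(q['confidence'],2),P)
E
```

```text
pics
{'clock': 0.0, 'joints': array([ 1.0389,  0.4778,  0.0223,  1.5564, -0.0115,  1.1093, -0.0831]), 'qvel': array([-0.0023, -0.0005,  0.0012,  0.0009,  0.0012,  0.0014, -0.0016]), 'tau': array([  0.0006, -59.6438,   1.6082, -28.1189,   0.0125,   0.0094,
        -0.    ]), 'tcp_pos': array([ 0.2773, -0.6148,  0.249 ]), 'orientation': array([-3.0696, -0.6604,  0.0008]), 'contact_force': array([-0.1676,  0.5069, -0.1653]), 'moment': array([ 0.0116, -0.0435,  0.029 ]), 'gripper_force': 0.0, 'grip_width': 0.08559507280734656}
scene 363.2071663435203 [[-0.8502  0.3899 -0.3536  0.921 ]
 [ 0.5263  0.6155 -0.5866  0.5504]
 [-0.0111 -0.6849 -0.7286  0.8438]
 [ 0.      0.      0.      1.    ]]
unit [283. 163.] 0.78 [ 0.6085 -0.1787  0.1585]
reset_mouth [307. 150.] 0.91 [ 0.4814 -0.2658  0.0905]
nut_grip [260. 113.] 0.78 [ 0.5932 -0.3442  0.23  ]
nut_grip [346. 193.] 0.73 [ 0.4376 -0.102   0.0083]
pin_tip [284. 163.] 0.67 [ 0.6077 -0.1765  0.1621]
pin_tip [347. 192.] 0.47 [ 0.4332 -0.104   0.011 ]
tray [358. 229.] 0.82 [0.4886 0.0357 0.005 ]
bin_housing [408. 361.] 0.73 [0.6716 0.4288 0.1677]

[... 1016 characters left out ...]
048]
pin_tip [267. 246.] 0.54 [0.4469 0.1469 0.0205]
tray [314. 240.] 0.84 [0.4749 0.0268 0.0044]
bin_housing [183. 186.] 0.91 [0.588  0.3804 0.0457]
bin_lip [190. 224.] 0.64 [0.4695 0.3024 0.183 ]
specula_tub [283. 212.] 0.92 [0.5411 0.1141 0.0122]
beaker [350. 224.] 0.58 [ 0.5235 -0.0651  0.0084]
ear_loop [318. 215.] 0.48 [0.5424 0.0204 0.0073]
tip_remover [268. 250.] 0.75 [0.4382 0.1448 0.0207]
handle0 [370. 182.] 0.65 [ 0.594  -0.0992  0.1787]
handle0 [339. 187.] 0.59 [ 0.5831 -0.0282  0.1583]
handle0 [328. 157.] 0.59 [0.6398 0.0024 0.2058]
handle0 [286. 148.] 0.55 [0.7113 0.1172 0.0427]
handle0 [401. 185.] 0.51 [ 0.6379 -0.1988  0.0094]
handle0 [356. 154.] 0.42 [ 0.6507 -0.0621  0.2048]
```

View pics/scene0.png

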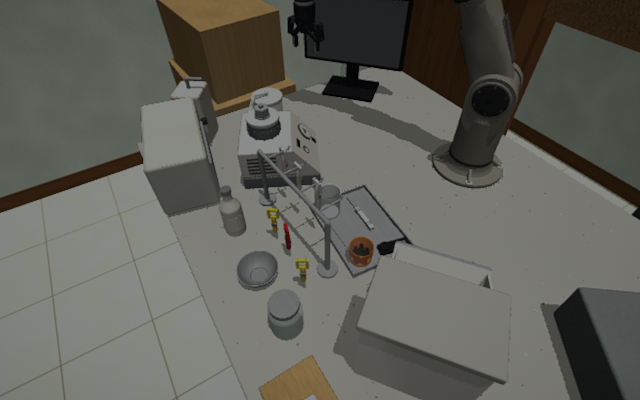

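View pics/top0.png

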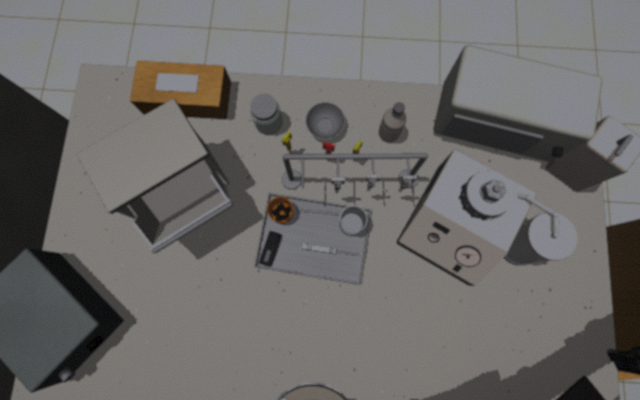

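The overview shows the unit at upper right (top view, nut at 493,187). The tray is in the middle with the pin at (320,249), the rail is at (285–425,157), and the bin is open at (180,205). I need the rail up close to count the handles.

Run:
```python
import cv2,numpy as np
a=cv2.imread('pics/top0.png')[135:290,250:540]; b=cv2.imread('pics/scene0.png')[85:285,225:425]
a=cv2.resize(a,(800,428),interpolation=cv2.INTER_CUBIC); b=cv2.resize(b,(600,600),interpolation=cv2.INTER_CUBIC)
cv2.imwrite('pics/c1.png',np.clip(a*1.6,0,255)); cv2.imwrite('pics/c2.png',np.clip(b*1.6,0,255))
```

```text
[ WARN:0@0.086] global loadsave.cpp:1063 imwrite_ Unsupported depth image for selected encoder is fallbacked to CV_8U.
```

View pics/c1.png

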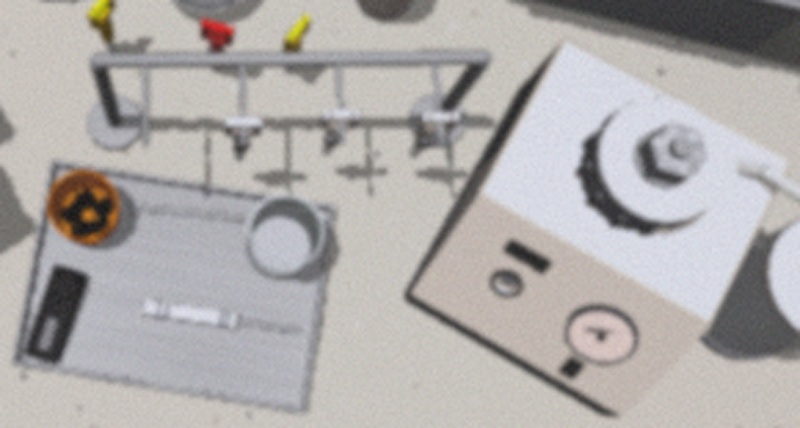

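View pics/c2.png

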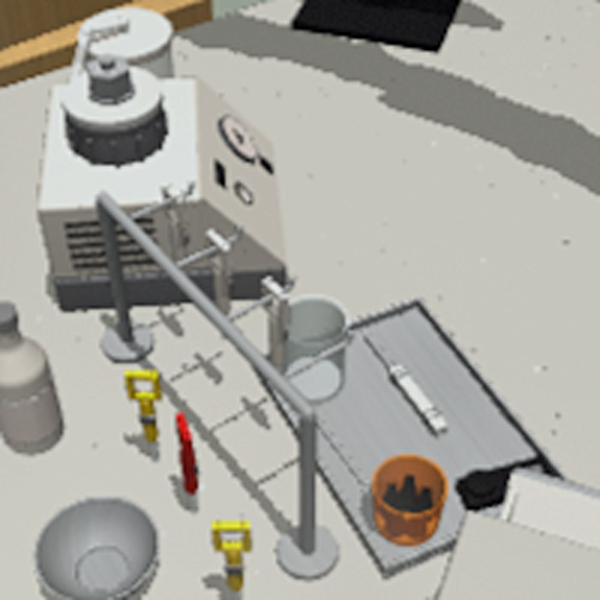

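Only three white handles hang on the rail; the left hook, nearest the bin, is empty. The red and yellow look-alikes stand behind it. The reset hole is at c1 (507,283), and the pin tip points right. Next I'll fit the fixtures from depth.

```bash
cat >> h.py <<'E'
def cloud(d,m,E):
    v,u=np.mgrid[:400,:640]; X=np.stack([(u-m['cx'])/m['fx']*d,(v-m['cy'])/m['fy']*d,d,np.ones_like(d)],-1)@E.T
    X=X[...,:3]; X[d<=0]=np.nan; return X
E
python3 - <<'E'
from h import *
np.set_printoptions(precision=4,suppress=True)
p,d,m,E=grab('top'); np.savez('top.npz',p=p,d=d,E=E)
X=cloud(d,m,E); x,y,z=X[...,0],X[...,1],X[...,2]
def rect(mask,n):
    P=X[mask]; c,s,a=cv2.minAreaRect(P[:,:2].astype(np.float32)); print(n,len(P),np.array(c),np.array(s),a,'z',np.median(P[:,2])); return P
u=np.arange(640)[None,:]+0*z; v=np.arange(400)[:,None]+0*z
un=(u>395)&(u<530)&(v>145)&(v<290)
print('counter z',np.nanmedian(z[300:330,200:300]))
rect(un&(abs(z-.15)<.006),'unit top')
P=rect(un&(z>.19)&(z<.212),'cover'); 
P=rect((u>480)&(u<512)&(v>170)&(v<205)&(z>.224),'nut')
# slope panel
M=un&(z>.06)&(z<.14)&(u<470)
P=X[M]; c=np.median(P,0); 
for _ in range(5):
    U,S,V=np.linalg.svd(P-P.mean(0),full_matrices=False); n=V[2]; n=n*np.sign(n[2]); e=abs((P-P.mean(0))@n); P=P[e<max(.003,2*np.median(e))]
print('panel n',n,'elev',np.degrees(np.arcsin(n[2])),'az',np.degrees(np.arctan2(n[1],n[0])),P.mean(0),len(P))
rail=(u>275)&(u<435)&(v>145)&(v<165)&(abs(z-.206)<.008); P=rect(rail,'rail')
q=np.polyfit(P[:,1],P[:,0],1); print(q,np.degrees(np.arctan(q[0])),P[:,1].min(),P[:,1].max())
h=(u>320)&(u<425)&(v>165)&(v<200)&(z>.205); print('hi pts');
for a in X[h]: print(a) if 0 else None
for uu in [(330,350),(363,383),(400,425)]:
    k=h&(u>uu[0])&(u<uu[1]); print(k.sum(),np.median(X[k],0) if k.any() else '',X[k][:,2].max() if k.any() else '')
rect((u>75)&(u<215)&(v>95)&(v<215)&(abs(z-.255)<.008),'quartz')
E
```

```text
counter z 0.000962390853867845
unit top 4574 [ 0.5791 -0.3473] [0.3289 0.1746] 62.78468322753906 z 0.1508224262145098
cover 1607 [ 0.5985 -0.2783] [0.2728 0.1031] 77.10842895507812 z 0.2068351493679066
nut 347 [ 0.5799 -0.3612] [0.0449 0.0407] 74.30795288085938 z 0.23816788691646573
panel n [-0.6566  0.369   0.6578] elev 41.134434613596994 az 150.66166473565872 [ 0.4768 -0.2739  0.0967] 1395
rail 812 [ 0.6404 -0.0588] [0.0265 0.3317] 4.117366313934326 z 0.20564275560319162
[-0.0744  0.6406] -4.257370186202498 -0.22388344468131352 0.10684007245420629
hi pts
57 [ 0.5882 -0.0224  0.2089] 0.21377141472076366
59 [ 0.5996 -0.1015  0.2093] 0.21397635735048914
68 [ 0.6023 -0.1818  0.2092] 0.2136903485078424
quartz 7720 [0.6053 0.4047] [0.1582 0.2413] 36.62273025512695 z 0.25603793171927186
```

Run:
```python
from h import *
print(tool().round(3)); print(r.camera_model('wrist'))
goto([.2773,-.6148,.40]); goto([.55,-.361,.42])
```

```text
[[ 0.912  0.411  0.     0.278]
 [ 0.411 -0.912  0.    -0.615]
 [ 0.    -0.    -1.     0.25 ]
 [ 0.     0.     0.     1.   ]]
{'fx': 315.7320914055552, 'fy': 315.7320914055552, 'cx': 316.89198606728934, 'cy': 203.10384910902266, 'hand_eye': array([[ 5.01684788e-04, -9.49172829e-01, -3.14754967e-01,
         8.16005604e-02],
       [ 9.99999855e-01,  4.14652248e-04,  3.43467395e-04,
        -1.06894411e-05],
       [-1.95496064e-04, -3.14755094e-01,  9.49172899e-01,
        -1.23699621e-01],
       [ 0.00000000e+00,  0.00000000e+00,  0.00000000e+00,
         1.00000000e+00]])}
move [-0.0002, -0.0022, -0.6] [0.0, 0.0, 0.0]
move [1.4116, -0.4791, -0.6799] [0.0, 0.0, 0.0]
```

Call:
{"api": "servo_tool", "payload": {
  "commands": [
    [[0,0,-0.2],[0,0,0]],
    [[0,0,-0.4],[0,0,0]],
    [[0.1,0,-0.6],[0,0,0]],
    [[0.3,-0.1,-0.68],[0,0,0]],
    [[0.5,-0.17,-0.68],[0,0,0]],
    [[0.7,-0.24,-0.68],[0,0,0]],
    [[0.85,-0.3,-0.68],[0,0,0]]
  ],
  "claw": 0.35
}}

```text
clock: 2.35
tcp_pos: [0.4354, -0.4644, 0.4207]
orientation: [3.07, 0.66, 0.001]
contact_force: [0.5, 1.1, -0.1]
grip_width: 0.0558
gripper_force: 0.0
```

Call:
{"api": "servo_tool", "payload": {
  "commands": [
    [[0.2,-0.06,0],[0,0,0]],
    [[0.4,-0.12,0],[0,0,0]],
    [[0.56,-0.18,0],[0,0,0]],
    [[0.56,-0.18,0],[0,0,0]],
    [[0.56,-0.18,0],[0,0,0]],
    [[0.56,-0.18,0],[0,0,0]]
  ]
}}

```text
clock: 2.95
tcp_pos: [0.5424, -0.3686, 0.42]
orientation: [3.071, 0.658, -0.001]
contact_force: [0.7, -0.4, -0.2]
grip_width: 0.0555
gripper_force: 0.0
```

Run:
```python
from h import *
np.set_printoptions(precision=4,suppress=True)
o=r.get_obs(); print(o['clock'],o['joints'],o['tcp_pos'],o['grip_width'])
p,d,m,E=grab('wrist','w1')
for t in ['nut_grip','reset_mouth','unit']:
    for q in r.mark_of('wrist',t)[:3]:
        u,v=q['uv']; print(t,q['uv'],q['confidence'],pt(u,v,d,m,E))
X=cloud(d,m,E); z=X[...,2]
k=(z>.229)&(z<.245)&(np.hypot(X[...,0]-.58,X[...,1]+.361)<.04); P=X[k]
print(len(P),P.mean(0),np.median(P[:,2]))
c,s,a=cv2.minAreaRect(P[:,:2].astype(np.float32)); print(c,s,a)
# hex orientation: extent by direction
for t in range(0,60,5):
    n=np.array([np.cos(np.radians(t)),np.sin(np.radians(t))]); w=[np.ptp(P[:,:2]@[np.cos(np.radians(t+k)),np.sin(np.radians(t+k))]) for k in(0,60,120)]; print(t,np.array(w)*1e3)
k=(z>.2)&(z<.212)&(np.hypot(X[...,0]-.58,X[...,1]+.361)<.07); print(cv2.minEnclosingCircle(X[k][:,:2].astype(np.float32)))
```

```text
2.95 [ 0.5753  0.3526 -0.1047  1.3604  0.0375  1.4305 -0.6771] [ 0.5424 -0.3686  0.42  ] 0.055454444934739916
nut_grip [323.2, 144.7] 0.7 [ 0.5817 -0.3576  0.246 ]
reset_mouth [231.4, 161.5] 0.85 [ 0.4871 -0.2583  0.0915]
reset_mouth [126.1, 25.9] 0.52 [ 0.5993 -0.1079  0.1433]
unit [140.7, 135.3] 0.41 [ 0.4416 -0.0898  0.0041]
1302 [ 0.5824 -0.3607  0.237 ] 0.23686881628476716
(0.581924319267273, -0.36109957098960876) (0.044764887541532516, 0.03989746421575546) 15.025595664978027
0 [43.5945 44.2552 42.9205]
5 [44.288  45.0725 43.8118]
10 [44.6968 45.5468 44.4721]
15 [44.7654 45.6744 44.794 ]
20 [44.4969 45.4544 44.7749]
25 [44.0462 44.8885 44.4151]
30 [43.4746 43.981  43.7172]
35 [42.6228 42.7387 42.6866]
40 [41.4466 41.3909 41.3312]
45 [40.2873 39.9017 40.1145]
50 [41.6189 40.8622 41.4869]
55 [43.1011 41.7387 42.7032]
((0.58160400390625, -0.36125558614730835), 0.05217745900154114)
```

View pics/w1.png

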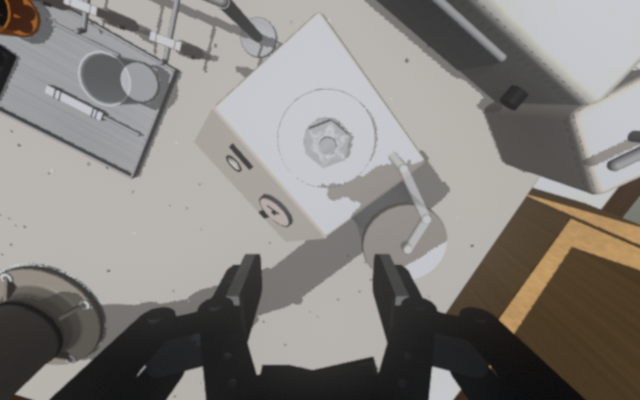

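The nut is at (.5818,-.361), with flat normals at azimuth 45.5° + 60k. The hose sits at (400,165), clear of the swing.

Run:
```python
from h import *
a=np.radians(-74.5); y=np.array([np.cos(a),np.sin(a),0]); z=np.array([0,0,-1.]); Rm=np.stack([np.cross(y,z),y,z],1)
goto([.5818,-.361,.2285],Rm)
```

```text
move [0.1567, 0.0365, 0.7664] [0.0003, 0.0001, 0.096]
```

Call:
{"api": "servo_tool", "payload": {
  "commands": [
    [[0.157,0.036,0.1],[0,0,0.097]],
    [[0.157,0.036,0.3],[0,0,0.097]],
    [[0.157,0.036,0.5],[0,0,0.097]],
    [[0.157,0.036,0.62],[0,0,0.097]],
    [[0.157,0.036,0.7],[0,0,0.097]],
    [[0.157,0.036,0.767],[0,0,0.097]],
    [[0.157,0.036,0.767],[0,0,0.097]],
    [[0.157,0.036,0.767],[0,0,0.097]]
  ]
}}

```text
clock: 3.95
tcp_pos: [0.5826, -0.36, 0.2287]
orientation: [3.113, 0.424, 0.0]
contact_force: [1.5, -0.4, 0.8]
grip_width: 0.0549
gripper_force: 0.0
```

Call:
{"api": "servo_tool", "payload": {
  "commands": [
    [[0,0,0],[0,0,0]],
    [[0,0,0],[0,0,0]],
    [[0,0,0],[0,0,0]],
    [[0,0,0],[0,0,0]],
    [[0,0,0],[0,0,0]],
    [[0,0,0],[0,0,0]]
  ],
  "claw": 1,
  "squeeze": 70
}}

```text
clock: 4.55
tcp_pos: [0.5837, -0.3609, 0.2304]
orientation: [3.11, 0.423, 0.005]
contact_force: [0.8, -3.2, 6.8]
grip_width: 0.0386
gripper_force: 72.2
```

Call:
{"api": "servo_tool", "payload": {
  "commands": [
    [[0,0,0],[0,0,0.08]],
    [[0,0,0],[0,0,0.16]],
    [[0,0,0],[0,0,0.24]],
    [[0,0,0],[0,0,0.32]],
    [[0,0,0],[0,0,0.4]],
    [[0,0,0],[0,0,0.48]],
    [[0,0,0],[0,0,0.56]],
    [[0,0,0],[0,0,0.64]],
    [[0,0,0],[0,0,0.72]],
    [[0,0,0],[0,0,0.8]],
    [[0,0,0],[0,0,0.8]],
    [[0,0,0],[0,0,0.8]]
  ]
}}

```text
clock: 5.75
tcp_pos: [0.5827, -0.3634, 0.2304]
orientation: [2.762, -1.488, 0.009]
contact_force: [0.6, -8.0, 5.0]
grip_width: 0.0389
gripper_force: 72.2
```

Run:
```python
from h import *
o=r.get_obs(); print(o['clock'],o['joints'].round(3),o['tcp_pos'].round(4),o['grip_width'],o['moment'].round(3),o['contact_force'].round(2)); print(tool()[:2,1])
```

```text
5.75 [ 0.335  0.514  0.189  1.558 -0.101  1.073 -2.012] [ 0.5827 -0.3634  0.2304] 0.03891027960208736 [-1.709  0.01  -0.236] [ 0.63 -8.02  4.97]
[-0.83509565 -0.55010405]
```

Call:
{"api": "servo_tool", "payload": {
  "commands": [
    [[0,0,0],[0,0,0.08]],
    [[0,0,0],[0,0,0.16]],
    [[0,0,0],[0,0,0.24]],
    [[0,0,0],[0,0,0.32]],
    [[0,0,0],[0,0,0.4]],
    [[0,0,0],[0,0,0.4]]
  ]
}}

```text
clock: 6.35
tcp_pos: [0.5815, -0.3634, 0.2303]
orientation: [2.168, -2.267, 0.008]
contact_force: [-4.2, -8.6, 5.5]
grip_width: 0.0395
gripper_force: 69.9
```

Call:
{"api": "servo_tool", "payload": {
  "commands": [
    [[0,0,0],[0,0,0]],
    [[0,0,0],[0,0,0]],
    [[0,0,0],[0,0,0]],
    [[0,0,0],[0,0,0]]
  ],
  "claw": 0.35
}}

```text
clock: 6.75
tcp_pos: [0.583, -0.3585, 0.2279]
orientation: [-2.174, 2.267, 0.001]
contact_force: [-0.9, 0.7, 0.5]
grip_width: 0.0557
gripper_force: 0.0
```

Run:
```python
from h import *
o=r.get_obs(); print(o['clock'],o['joints'].round(3),o['tcp_pos'].round(4),o['grip_width'],o['moment'].round(3),o['contact_force'].round(2)); y=tool()[:2,1]; print(np.degrees(np.arctan2(y[1],y[0])))
a=np.radians(-74.5-108+120); y=np.array([np.cos(a),np.sin(a),0]); z=np.array([0,0,-1.]); Rm=np.stack([np.cross(y,z),y,z],1)
goto([.5822,-.3612,.2285],Rm)
```

```text
6.75 [ 0.235  0.527  0.329  1.569 -0.186  1.077 -2.573] [ 0.583  -0.3585  0.2279] 0.05565389522075013 [-0.032  0.     0.031] [-0.89  0.72  0.55]
177.59156653862297
move [0.0107, 0.0028, -0.0023] [-0.0005, 0.0005, -1.3323]
```

Call:
{"api": "servo_tool", "payload": {
  "commands": [
    [[0,0,-0.2],[0,0,0]],
    [[0,0,-0.4],[0,0,-0.09]],
    [[0,0,-0.4],[0,0,-0.18]],
    [[0,0,-0.4],[0,0,-0.27]],
    [[0,0,-0.4],[0,0,-0.36]],
    [[0,0,-0.4],[0,0,-0.45]],
    [[0,0,-0.4],[0,0,-0.54]],
    [[0,0,-0.4],[0,0,-0.63]],
    [[0,0,-0.4],[0,0,-0.72]],
    [[0,0,-0.4],[0,0,-0.81]],
    [[0,0,-0.4],[0,0,-0.9]],
    [[0,0,-0.4],[0,0,-0.9]],
    [[0,0,-0.4],[0,0,-0.9]]
  ]
}}

```text
clock: 8.05
tcp_pos: [0.5828, -0.3592, 0.3281]
orientation: [-3.125, 0.319, 0.0]
contact_force: [-0.1, -0.2, -0.2]
grip_width: 0.0554
gripper_force: 0.0
```

Run:
```python
from h import *
o=r.get_obs(); print(o['clock'],o['joints'].round(3),o['tcp_pos'].round(4)); 
p,d,m,E=grab('wrist','w2'); X=cloud(d,m,E); z=X[...,2]
k=(z>.229)&(z<.245)&(np.hypot(X[...,0]-.58,X[...,1]+.361)<.04); P=X[k]; print(len(P),P.mean(0))
W=[(np.mean([np.ptp(P[:,:2]@[np.cos(np.radians(t+k)),np.sin(np.radians(t+k))]) for k in(0,60,120)]),t) for t in range(60)]; w,t=min(W); print(w,t)
y=tool()[:2,1]; cur=np.degrees(np.arctan2(y[1],y[0])); print(cur)
for a0 in (t-180,t-120,t-60,t):
    a=np.radians(a0); y=np.array([np.cos(a),np.sin(a),0]); zz=np.array([0,0,-1.]); print(a0);goto([P[:,0].min()/2+P[:,0].max()/2,P[:,1].min()/2+P[:,1].max()/2,.2285],np.stack([np.cross(y,zz),y,zz],1))
```

```text
8.05 [ 0.418  0.44   0.063  1.437 -0.029  1.266 -1.29 ] [ 0.5828 -0.3592  0.3281]
2239 [ 0.584042   -0.36157366  0.23680203]
0.04045486701205444 4
-101.63908433433308
-176
move [-0.002, 0.0087, 0.3984] [-0.0001, 0.0002, 0.8262]
-116
move [-0.002, 0.0087, 0.3984] [-0.0001, 0.0001, 0.1596]
-56
move [-0.002, 0.0087, 0.3984] [-0.0002, 0.0, -0.5071]
4
move [-0.002, 0.0087, 0.3984] [-0.0002, -0.0001, -1.1738]
```

Call:
{"api": "servo_tool", "payload": {
  "commands": [
    [[-0.002,0.009,0],[0,0,-0.09]],
    [[-0.002,0.009,0],[0,0,-0.18]],
    [[-0.002,0.009,0.05],[0,0,-0.27]],
    [[-0.002,0.009,0.1],[0,0,-0.36]],
    [[-0.002,0.009,0.15],[0,0,-0.45]],
    [[-0.002,0.009,0.2],[0,0,-0.507]],
    [[-0.002,0.009,0.3],[0,0,-0.507]],
    [[-0.002,0.009,0.4],[0,0,-0.507]],
    [[-0.002,0.009,0.4],[0,0,-0.507]],
    [[-0.002,0.009,0.4],[0,0,-0.507]]
  ]
}}

```text
clock: 9.1
tcp_pos: [0.5819, -0.3614, 0.2284]
orientation: [-3.003, -0.921, 0.001]
contact_force: [0.7, -0.0, 0.1]
grip_width: 0.0553
gripper_force: 0.0
```

Call:
{"api": "servo_tool", "payload": {
  "commands": [
    [[0,0,0],[0,0,0]],
    [[0,0,0],[0,0,0]],
    [[0,0,0],[0,0,0]],
    [[0,0,0],[0,0,0]],
    [[0,0,0],[0,0,0]]
  ],
  "claw": 1,
  "squeeze": 70
}}

```text
clock: 9.6
tcp_pos: [0.5823, -0.3612, 0.2304]
orientation: [3.002, 0.922, 0.002]
contact_force: [-3.2, 3.4, 6.3]
grip_width: 0.0391
gripper_force: 72.5
```

Call:
{"api": "servo_tool", "payload": {
  "commands": [
    [[0,0,0],[0,0,0.08]],
    [[0,0,0],[0,0,0.16]],
    [[0,0,0],[0,0,0.24]],
    [[0,0,0],[0,0,0.32]],
    [[0,0,0],[0,0,0.4]],
    [[0,0,0],[0,0,0.44]],
    [[0,0,0],[0,0,0.44]]
  ]
}}

```text
clock: 10.3
tcp_pos: [0.5995, -0.363, 0.2343]
orientation: [3.126, -0.138, 0.059]
contact_force: [45.9, -14.1, -15.7]
grip_width: 0.0329
gripper_force: 74.2
```

Run:
```python
from h import *
o=r.get_obs(); print(o['clock'],o['joints'].round(3),o['tcp_pos'].round(4),o['grip_width'],o['moment'].round(3),o['contact_force'].round(2)); y=tool()[:2,1]; print(np.degrees(np.arctan2(y[1],y[0])))
```

```text
10.3 [ 0.422  0.513  0.051  1.536 -0.034  1.053 -1.176] [ 0.5995 -0.363   0.2343] 0.03286349587359362 [-2.791 -9.629  0.788] [ 45.86 -14.08 -15.74]
-95.07335547738761
```

Call:
{"api": "servo_tool", "payload": {
  "commands": [
    [[0,0,0],[0,0,0]],
    [[0,0,0],[0,0,0]],
    [[0,0,0],[0,0,0]]
  ],
  "claw": 0.3
}}

```text
clock: 10.6
tcp_pos: [0.5819, -0.3616, 0.2289]
orientation: [3.138, -0.149, 0.001]
contact_force: [0.3, -0.1, -0.3]
grip_width: 0.0598
gripper_force: 0.0
```

Call:
{"api": "servo_tool", "payload": {
  "commands": [
    [[0,0,-0.2],[0,0,0]],
    [[0,0,-0.4],[0,0,0]],
    [[0,0,-0.4],[0,0,0]],
    [[0,0,-0.4],[0,0,0]]
  ]
}}

```text
clock: 11.0
tcp_pos: [0.5817, -0.362, 0.3301]
orientation: [3.137, -0.15, 0.004]
contact_force: [0.5, -0.2, -0.7]
grip_width: 0.0596
gripper_force: 0.0
```

Run:
```python
from h import *
o=r.get_obs(); print(o['clock'],o['joints'].round(3),o['tcp_pos'].round(4)); 
p,d,m,E=grab('wrist','w3'); X=cloud(d,m,E); z=X[...,2]
k=(z>.229)&(z<.245)&(np.hypot(X[...,0]-.58,X[...,1]+.361)<.04); P=X[k]; print(len(P),P.mean(0))
W=[(np.mean([np.ptp(P[:,:2]@[np.cos(np.radians(t+k)),np.sin(np.radians(t+k))]) for k in(0,60,120)]),t) for t in range(60)]; w,t=min(W); print(w,t)
```

```text
11.0 [ 0.42   0.438  0.066  1.435 -0.029  1.266 -1.178] [ 0.5817 -0.362   0.3301]
2201 [ 0.58395356 -0.36143235  0.23678145]
0.04042464257934814 4
```

View pics/w3.png

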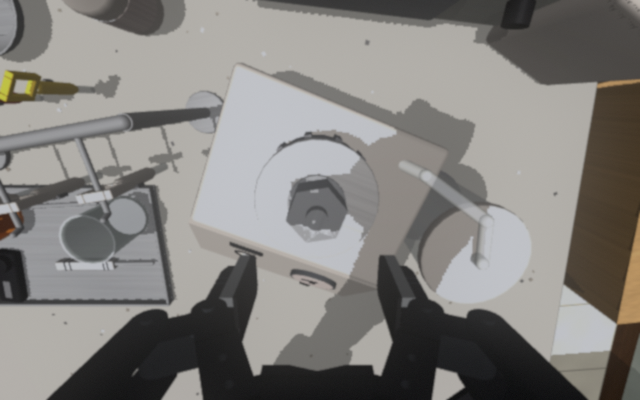

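Nut didn't move under a second hard turn, so it is on its stop (about 101° turned in total). Now the pin.

```bash
cat >> h.py <<'E'
def down(xaz):
    a=np.radians(xaz); x=np.array([np.cos(a),np.sin(a),0]); z=np.array([0,0,-1.]); return np.stack([x,np.cross(z,x),z],1)
E
python3 - <<'E'
from h import *
goto([.45,-.02,.27],down(90))
E
```

```text
move [-0.6519, -1.3098, 0.2329] [-0.0003, 0.0002, -1.0606]
```

Call:
{"api": "servo_tool", "payload": {
  "commands": [
    [[-0.09,-0.18,0],[0,0,-0.09]],
    [[-0.18,-0.36,0],[0,0,-0.18]],
    [[-0.27,-0.54,0],[0,0,-0.27]],
    [[-0.36,-0.72,0],[0,0,-0.36]],
    [[-0.45,-0.9,0],[0,0,-0.45]],
    [[-0.5,-1,0],[0,0,-0.54]],
    [[-0.5,-1,0],[0,0,-0.63]],
    [[-0.5,-1,0],[0,0,-0.72]],
    [[-0.5,-1,0],[0,0,-0.81]],
    [[-0.5,-1,0],[0,0,-0.9]],
    [[-0.5,-1,0],[0,0,-0.9]],
    [[-0.5,-1,0],[0,0,-0.9]]
  ]
}}

```text
clock: 12.25
tcp_pos: [0.4802, -0.1008, 0.3271]
orientation: [-2.485, -1.919, 0.003]
contact_force: [0.6, -0.4, -0.0]
grip_width: 0.0599
gripper_force: 0.0
```

Run:
```python
from h import *
o=r.get_obs(); print(o['clock'],o['joints'].round(3),o['tcp_pos'].round(4)); 
goto([.45,-.02,.27],down(90))
```

```text
12.25 [ 0.29   0.114 -0.229  1.871  0.028  1.161 -0.204] [ 0.4802 -0.1008  0.3271]
move [0.2822, -0.1983, 0.2286] [-0.0015, -0.0, -0.1628]
```

Call:
{"api": "servo_tool", "payload": {
  "commands": [
    [[0.14,-0.1,0.11],[0,0,-0.08]],
    [[0.28,-0.198,0.23],[0,0,-0.163]],
    [[0.28,-0.198,0.23],[0,0,-0.163]],
    [[0.28,-0.198,0.23],[0,0,-0.163]]
  ]
}}

```text
clock: 12.65
tcp_pos: [0.4496, -0.02, 0.2698]
orientation: [-2.217, -2.224, 0.003]
contact_force: [0.8, -0.1, 0.5]
grip_width: 0.0598
gripper_force: 0.0
```

Run:
```python
from h import *
o=r.get_obs(); print(o['clock'],o['joints'].round(3),o['tcp_pos'].round(4)); 
p,d,m,E=grab('wrist','w4')
for t in ['reset_pin','pin_tip','tray','beaker','tip_remover','ear_loop','specula_tub']:
    for q in r.mark_of('wrist',t)[:3]:
        u,v=q['uv']; print(t,q['uv'],round(q['confidence'],2),plane(u,v,m,E,.011))
```

```text
12.65 [ 0.21   0.101 -0.323  2.025  0.038  1.023 -0.128] [ 0.4496 -0.02    0.2698]
reset_pin [318.5, 147.8] 0.76 [0.45162459 0.00450652 0.011     ]
pin_tip [312.9, 222.0] 0.71 [ 0.44486579 -0.09177618  0.011     ]
tray [341.3, 124.5] 0.7 [0.47835162 0.03197317 0.011     ]
beaker [373.8, 204.5] 0.6 [ 0.52271094 -0.06737138  0.011     ]
tip_remover [310.0, 22.0] 0.87 [0.44176339 0.13878619 0.011     ]
ear_loop [401.4, 128.2] 0.62 [0.54955556 0.0280032  0.011     ]
specula_tub [399.0, 43.7] 0.84 [0.53896094 0.11815646 0.011     ]
```

View pics/w4.png

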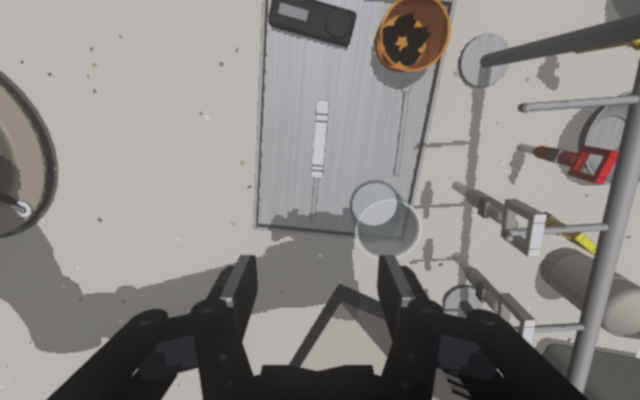

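Run:
```python
from h import *
goto([.453,.0245,.0265],down(86))
```

```text
move [0.1829, 0.008, 0.9781] [0.0005, 0.0, 0.0462]
```

Call:
{"api": "servo_tool", "payload": {
  "commands": [
    [[0.09,0.004,0.15],[0,0,0.046]],
    [[0.18,0.008,0.33],[0,0,0.046]],
    [[0.183,0.008,0.51],[0,0,0.046]],
    [[0.183,0.008,0.69],[0,0,0.046]],
    [[0.183,0.008,0.83],[0,0,0.046]],
    [[0.183,0.008,0.92],[0,0,0.046]],
    [[0.183,0.008,0.978],[0,0,0.046]],
    [[0.183,0.008,0.978],[0,0,0.046]],
    [[0.183,0.008,0.978],[0,0,0.046]]
  ]
}}

```text
clock: 13.95
tcp_pos: [0.4527, 0.0251, 0.0264]
orientation: [2.296, 2.144, 0.0]
contact_force: [-0.6, 0.4, 0.2]
grip_width: 0.0599
gripper_force: 0.0
```

Call:
{"api": "servo_tool", "payload": {
  "commands": [
    [[0,0,0],[0,0,0]],
    [[0,0,0],[0,0,0]],
    [[0,0,0],[0,0,0]],
    [[0,0,0],[0,0,0]],
    [[0,0,0],[0,0,0]],
    [[0,0,0],[0,0,0]],
    [[0,0,0],[0,0,0]]
  ],
  "claw": 1,
  "squeeze": 80
}}

```text
clock: 14.65
tcp_pos: [0.4529, 0.0251, 0.0272]
orientation: [2.295, 2.144, 0.001]
contact_force: [-2.2, -0.7, 8.9]
grip_width: 0.0113
gripper_force: 78.5
```

Call:
{"api": "servo_tool", "payload": {
  "commands": [
    [[0,0,-0.12],[0,0,0]],
    [[0,0,-0.3],[0,0,0]],
    [[0,0,-0.5],[0,0,0]],
    [[0,0,-0.7],[0,0,0]],
    [[0,0,-0.8],[0,0,0]],
    [[0,0,-0.8],[0,0,0]],
    [[0,0,-0.8],[0,0,0]]
  ]
}}

```text
clock: 15.35
tcp_pos: [0.4522, 0.0249, 0.2265]
orientation: [2.295, 2.144, 0.001]
contact_force: [-0.5, -0.4, -0.9]
grip_width: 0.0115
gripper_force: 78.7
```

Run:
```python
from h import *
np.set_printoptions(precision=4,suppress=True)
o=r.get_obs(); print(o['clock'],o['joints'],o['tcp_pos'],o['grip_width']); T=tool()
for n in ('wrist','top'):
    p,d,m,E=grab(n,n+'5')
    for t in ['pin_tip','reset_pin']:
        for q in r.mark_of(n,t)[:3]:
            u,v=q['uv']; P=pt(u,v,d,m,E); P2=plane(u,v,m,E,T[2,3]-.0155); print(n,t,q['uv'],round(q['confidence'],2),P,P2, (T[:3,:3].T@(P2-T[:3,3])))
```

```text
15.35 [ 0.1556  0.1617 -0.3821  2.0697  0.0762  0.922  -0.3362] [0.4522 0.0249 0.2265] 0.011532790380252943
wrist reset_pin [319.0, 305.9] 0.6 [0.4527 0.0082 0.2173] [0.4525 0.0035 0.211 ] [-0.0213  0.0017  0.0155]
top pin_tip [367.5, 243.3] 0.53 [ 0.4746 -0.1156  0.0022] [ 0.4494 -0.0953  0.211 ] [-0.1201  0.0053  0.0155]
top reset_pin [190.4, 226.3] 0.16 [0.4654 0.3015 0.1804] [0.4613 0.2915 0.211 ] [ 0.2665 -0.0091  0.0154]
```

View pics/wrist5.png

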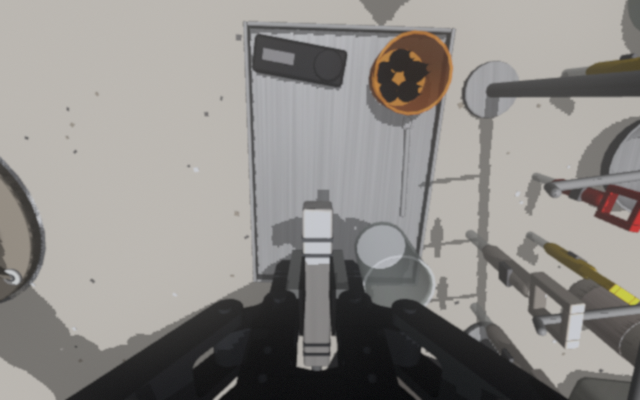

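Pin is held between the pads, with its tail at (318,205). I'll measure its pitch in the grip.

Run:
```python
from h import *
np.set_printoptions(precision=4,suppress=True)
T=tool()
p,d,m,E=grab('wrist'); X=cloud(d,m,E); L=(X-T[:3,3])@T[:3,:3]
u=np.arange(640)[None,:]+0*d
k=(u>302)&(u<334)&(abs(L[...,1])<.009)&(L[...,0]>-.07)&(L[...,0]<.05)&(L[...,2]<.03)&(L[...,2]>-.02)
P=L[k]
for x0 in np.arange(-.07,.05,.01):
    s=P[(P[:,0]>=x0)&(P[:,0]<x0+.01)]
    if len(s): print(round(x0,3),len(s),np.median(s,0), s[:,1].min(),s[:,1].max())
for n in('top','scene'):
    p,d,m,E=grab(n); X=cloud(d,m,E); L=(X-T[:3,3])@T[:3,:3]
    k=(abs(L[...,1])<.02)&(L[...,0]>-.135)&(L[...,0]<-.05)&(abs(L[...,2])<.05)&(X[...,2]>.15); P=L[k]; print(n,len(P))
    for x0 in np.arange(-.14,-.05,.01):
        s=P[(P[:,0]>=x0)&(P[:,0]<x0+.01)]
        if len(s): print(round(x0,3),len(s),np.median(s,0))
```

```text
-0.07 35 [-0.0617  0.0001  0.0142] -0.002687370786095853 0.002938408180652784
-0.06 202 [-0.0527  0.0001  0.0096] -0.006895095499552384 0.006583090697559488
-0.05 402 [-0.0451  0.0001  0.0094] -0.006774861640892568 0.00704760692164222
-0.04 434 [-0.0351  0.0001  0.0095] -0.00668013756969841 0.006945694149609876
-0.03 414 [-0.0249  0.0001  0.0095] -0.006012437350305271 0.00678771914806184
-0.02 430 [-0.0147  0.0006  0.0094] -0.005366226879328348 0.007132221834583682
-0.01 585 [-0.0049  0.0011  0.0092] -0.005376200628647487 0.0071371187654096675
0.0 604 [0.005  0.0016 0.0091] -0.005342891009430725 0.006978448653523413
0.01 721 [0.0135 0.002  0.0091] -0.0059902741049389936 0.008475940925688518
0.02 612 [0.025  0.0006 0.0095] -0.005853431443939394 0.00771608423654966
0.03 501 [0.0337 0.0006 0.0105] -0.006094164113072034 0.0074940486265540575
top 49
-0.12 8 [-0.1132 -0.0015  0.0125]
-0.11 14 [-0.1051 -0.0019  0.0127]
-0.1 12 [-0.0949 -0.0015  0.0116]
-0.09 14 [-0.0851 -0.001   0.0125]
-0.08 1 [-0.0785  0.0007  0.0127]
scene 9
-0.12 3 [-0.1155  0.0031  0.0144]
-0.11 2 [-0.1086  0.0016  0.0111]
-0.06 4 [-0.0536  0.0075  0.0194]
```

Run:
```python
from h import *
goto([.465,-.295,.31],down(150.7))
```

```text
move [-1.2743, 0.1376, -0.3375] [-0.0006, -0.0004, -0.7176]
```

Call:
{"api": "servo_tool", "payload": {
  "commands": [
    [[0,0,-0.17],[0,0,0]],
    [[-0.1,0.01,-0.337],[0,0,-0.09]],
    [[-0.28,0.03,-0.337],[0,0,-0.18]],
    [[-0.46,0.05,-0.337],[0,0,-0.27]],
    [[-0.64,0.07,-0.337],[0,0,-0.36]],
    [[-0.82,0.09,-0.337],[0,0,-0.45]],
    [[-1,0.11,-0.337],[0,0,-0.54]],
    [[-1,0.11,-0.337],[0,0,-0.63]],
    [[-1,0.11,-0.337],[0,0,-0.718]],
    [[-1,0.11,-0.337],[0,0,-0.718]]
  ]
}}

```text
clock: 16.8
tcp_pos: [0.4626, -0.2267, 0.31]
orientation: [-0.791, -3.039, -0.0]
contact_force: [-0.3, 0.1, -0.5]
grip_width: 0.0115
gripper_force: 78.7
```

Run:
```python
from h import *
o=r.get_obs(); print(o['joints'].round(3),o['tcp_pos'])
goto([.465,-.295,.31],down(150.7))
```

```text
[ 0.542  0.171 -0.235  1.845  0.044  1.131  1.353] [ 0.46262657 -0.22665465  0.3099995 ]
move [-0.1416, -0.234, -0.0001] [0.0, -0.0005, 0.0012]
```

Call:
{"api": "servo_tool", "payload": {
  "commands": [
    [[-0.1,-0.15,0],[0,0,0]],
    [[-0.14,-0.234,0],[0,0,0]],
    [[-0.14,-0.234,0],[0,0,0]],
    [[-0.14,-0.234,0],[0,0,0]]
  ]
}}

```text
clock: 17.2
tcp_pos: [0.4648, -0.2938, 0.3102]
orientation: [-0.797, -3.038, -0.001]
contact_force: [0.4, 1.2, -1.0]
grip_width: 0.0114
gripper_force: 78.7
```

Run:
```python
from h import *
np.set_printoptions(precision=4,suppress=True)
o=r.get_obs(); print(o['clock'],o['tcp_pos'])
p,d,m,E=grab('wrist','w6'); X=cloud(d,m,E)
nom=np.array([-.872*.766,.489*.766,.643])
u=np.arange(640)[None,:]+0*d;z=X[...,2]
k=(z>.062)&(z<.14)&(np.hypot(X[...,0]-.485,X[...,1]+.262)<.09); P=X[k]
c=np.median(P,0)
e=(P-c)@nom; P=P[abs(e)<.01]
for _ in range(8):
    c=P.mean(0); n=np.linalg.svd(P-c,full_matrices=False)[2][2]; n*=np.sign(n[2]); e=abs((P-c)@n); P=P[e<max(.0025,2.5*np.median(e))]
print(len(P),'n',n,'elev',np.degrees(np.arcsin(n[2])),'az',np.degrees(np.arctan2(n[1],n[0])),c,np.median(e))
def onp(u,v):
    D=E[:3,:3]@[(u-m['cx'])/m['fx'],(v-m['cy'])/m['fy'],1]; return E[:3,3]+D*((c-E[:3,3])@n)/(D@n)
for q in r.mark_of('wrist','reset_mouth')[:3]: print(q['uv'],round(q['confidence'],2),onp(*q['uv']))
b=p[60:330,200:520]; cv2.imwrite('pics/w6c.png',cv2.resize(b,(800,675),interpolation=cv2.INTER_CUBIC)[:600,:,::-1])
```

```text
17.2 [ 0.4648 -0.2938  0.3102]
8491 n [-0.6845  0.3513  0.6387] elev 39.69686744730269 az 152.8299226562565 [ 0.4899 -0.264   0.1016] 0.00044261639834053087
[349.5, 181.8] 0.57 [ 0.4877 -0.2651  0.0999]
```

View pics/w6.png

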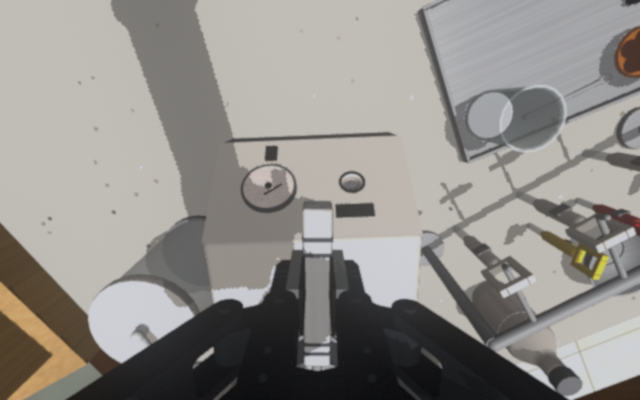

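```bash
cat > press.py <<'E'
from h import *
n=np.array([np.cos(np.radians(152.8))*.766,np.sin(np.radians(152.8))*.766,.643])
def pose(M,back,tip=np.array([-.1175,0,.0164])):
    "tool pose with the pin tip at M+back*n"
    x=n; y=np.array([n[1],-n[0],0]); y/=np.linalg.norm(y); z=np.cross(x,y)
    Rm=np.stack([x,y,z],1); return M+back*n-Rm@tip,Rm
E
python3 - <<'E'
from press import *
np.set_printoptions(precision=4,suppress=True)
T=tool(); m=r.camera_model('wrist'); E=T@np.array(m['hand_eye'])
p=cv2.imread('pics/w6.png'); g=cv2.cvtColor(p,cv2.COLOR_BGR2GRAY)[166:199,333:372]
t,b=cv2.threshold(g,0,255,cv2.THRESH_BINARY_INV+cv2.THRESH_OTSU); print(t)
cs=max(cv2.findContours(b,cv2.RETR_EXTERNAL,cv2.CHAIN_APPROX_NONE)[0],key=cv2.contourArea); e=cv2.fitEllipse(cs); print(e)
u,v=e[0][0]+333,e[0][1]+166
c=np.array([.4899,-.264,.1016]); nn=np.array([-.6845,.3513,.6387])
D=E[:3,:3]@[(u-m['cx'])/m['fx'],(v-m['cy'])/m['fy'],1]; M=E[:3,3]+D*((c-E[:3,3])@nn)/(D@nn); print(u,v,M)
np.save('M.npy',M)
P,Rm=pose(M,.06); print(P,Rm); goto(P,Rm)
E
```

```text
140.0
((18.488994598388672, 15.58778190612793), (21.365989685058594, 25.821020126342773), 92.93702697753906)
351.4889945983887 181.58778190612793 [ 0.4891 -0.2619  0.0996]
[ 0.3775 -0.2046  0.2262] [[-0.6813  0.4571 -0.5719]
 [ 0.3501  0.8894  0.2939]
 [ 0.643   0.     -0.766 ]]
move [0.478, 0.1363, 0.3367] [0.0082, 0.4443, -0.0214]
```

Call:
{"api": "servo_tool", "payload": {
  "commands": [
    [[0.2,0.06,0],[0,0,0]],
    [[0.4,0.136,0.02],[0,0.08,0]],
    [[0.478,0.136,0.1],[0,0.16,-0.01]],
    [[0.478,0.136,0.18],[0.004,0.25,-0.01]],
    [[0.478,0.136,0.26],[0.008,0.34,-0.02]],
    [[0.478,0.136,0.337],[0.008,0.444,-0.021]],
    [[0.478,0.136,0.337],[0.008,0.444,-0.021]],
    [[0.478,0.136,0.337],[0.008,0.444,-0.021]],
    [[0.478,0.136,0.337],[0.008,0.444,-0.021]]
  ]
}}

```text
clock: 18.2
tcp_pos: [0.3776, -0.2058, 0.2281]
orientation: [-0.58, -2.391, -0.208]
contact_force: [-0.3, -0.1, -0.2]
grip_width: 0.0114
gripper_force: 78.7
```

```bash
python3 - <<'E'
from press import *
np.set_printoptions(precision=4,suppress=True)
o=r.get_obs(); print(o['clock'],o['joints'],o['tcp_pos'],o['contact_force'],o['moment']); T=tool()
M=np.load('M.npy'); 
for n_ in('top','scene'):
    p,d,m,E=grab(n_,n_+'7'); X=cloud(d,m,E); L=(X-T[:3,3])@T[:3,:3]
    k=(abs(L[...,1])<.015)&(L[...,0]>-.135)&(L[...,0]<-.062)&(abs(L[...,2]-.016)<.02); P=L[k]; print(n_,len(P),np.median(P,0) if len(P) else '', P[:,0].min() if len(P) else '')
    print('mouth px',proj(M,m,E),'tip px',proj(T[:3,3]+T[:3,:3]@[-.1175,0,.0164],m,E),[(q['uv'],round(q['confidence'],2)) for q in r.mark_of(n_,'reset_mouth')[:2]+r.mark_of(n_,'pin_tip')[:2]])
goto(*pose(M,.0))
E
python3 -c "
import cv2,numpy as np
a=cv2.imread('pics/top7.png')[190:290,370:520]; b=cv2.imread('pics/scene7.png')[90:190,230:380]
cv2.imwrite('pics/c7.png',np.hstack([cv2.resize(a,(600,400),interpolation=2)[:, :400],cv2.resize(b,(600,400),interpolation=2)[:, 150:550]]))"
```

```text
18.2 [ 0.5462  0.5043 -0.2075  1.7478  0.0064  1.5856  1.4211] [ 0.3776 -0.2058  0.2281] [-0.3258 -0.142  -0.2367] [-0.3322 -0.6196  0.0247]
top 0  
mouth px (np.float64(432.04860202602765), np.float64(236.70631948247868)) tip px (np.float64(427.9498115134145), np.float64(251.21336216118212)) [([432.6, 237.2], 0.82)]
scene 31 [-0.089  -0.0006  0.0122] -0.11505948622564958
mouth px (np.float64(305.7348636685934), np.float64(149.6637787027435)) tip px (np.float64(319.3493617379474), np.float64(138.40540750795836)) [([306.6, 150.9], 0.91), ([318.4, 135.5], 0.58)]
move [-0.2421, 0.0072, 0.0065] [0.0003, 0.0027, -0.0012]
```

View pics/c7.png

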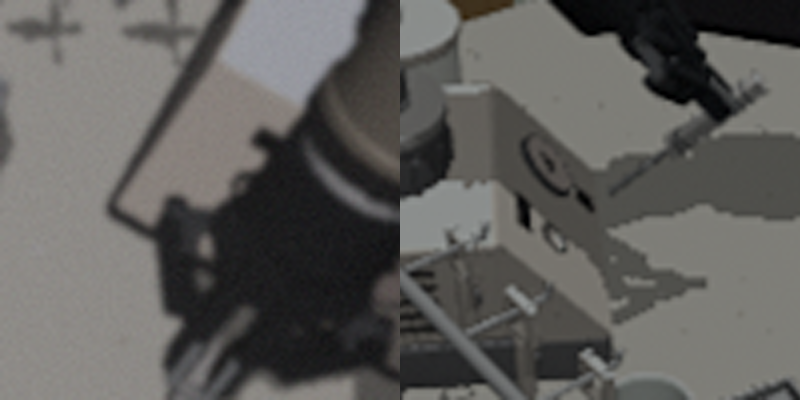

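Mouth estimates agree between cameras to about 1 px. The pin is at standoff, pointing into the panel.

Call:
{"api": "servo_tool", "payload": {
  "commands": [
    [[-0.06,0.007,0.006],[0,0.003,0]],
    [[-0.13,0.007,0.006],[0,0.003,0]],
    [[-0.19,0.007,0.006],[0,0.003,0]],
    [[-0.228,0.007,0.006],[0,0.003,0]],
    [[-0.228,0.007,0.006],[0,0.003,0]],
    [[-0.228,0.007,0.006],[0,0.003,0]]
  ]
}}

```text
clock: 19.1
tcp_pos: [0.4157, -0.2242, 0.1886]
orientation: [-0.578, -2.381, -0.211]
contact_force: [0.0, -0.2, 0.4]
grip_width: 0.0113
gripper_force: 78.7
```

Run:
```python
from press import *
np.set_printoptions(precision=4,suppress=True)
o=r.get_obs(); print(o['clock'],o['tcp_pos'],o['contact_force'],o['moment']); T=tool()
M=np.load('M.npy'); m,E=(lambda a:(a[2],a[3]))(grab('scene','s8'))
print('mouth px',proj(M,m,E),'tip px',proj(T[:3,3]+T[:3,:3]@[-.1175,0,.0164],m,E),[(q['uv'],round(q['confidence'],2)) for q in r.mark_of('scene','pin_tip')[:2]])
goto(*pose(M,.0))
b=cv2.imread('pics/s8.png')[125:175,275:350]; cv2.imwrite('pics/c8.png',cv2.resize(b,(600,400),interpolation=2))
```

```text
19.1 [ 0.4157 -0.2242  0.1886] [ 0.0075 -0.2449  0.4394] [-0.3428 -0.6532 -0.0055]
mouth px (np.float64(305.7348636685934), np.float64(149.6637787027435)) tip px (np.float64(306.77445429943407), np.float64(149.44514453984)) [([307.0, 145.4], 0.65), ([318.7, 201.6], 0.43)]
move [-0.0124, -0.0002, -0.0042] [0.0004, -0.0023, -0.001]
```

View pics/c8.png

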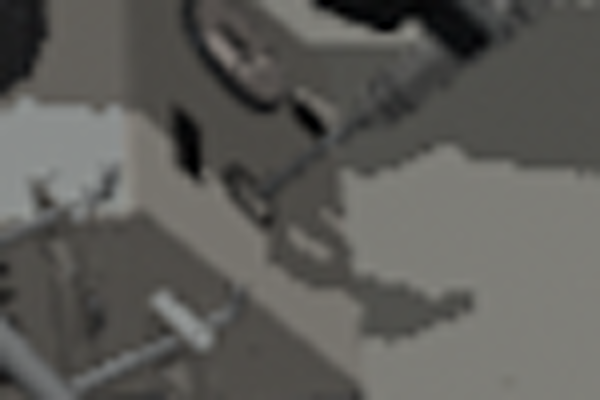

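The tip is at the mouth of the hole; pushing in.

Call:
{"api": "servo_tool", "payload": {
  "commands": [
    [[-0.012,0,-0.004],[0,0,0]],
    [[-0.025,0,-0.004],[0,0,0]],
    [[-0.037,0,-0.004],[0,0,0]],
    [[-0.05,0,-0.004],[0,0,0]],
    [[-0.05,0,-0.004],[0,0,0]],
    [[-0.05,0,-0.004],[0,0,0]]
  ]
}}

```text
clock: 19.8
tcp_pos: [0.4247, -0.2288, 0.1812]
orientation: [-0.578, -2.381, -0.211]
contact_force: [-1.4, 1.7, 1.3]
grip_width: 0.0114
gripper_force: 78.8
```

Run:
```python
from press import *
o=r.get_obs(); T=tool(); M=np.load('M.npy'); tip=T[:3,3]+T[:3,:3]@[-.1175,0,.0164]
print('F along n',o['contact_force']@n,o['contact_force'].round(2),'depth',(tip-M)@n, tip-M)
```

```text
F along n 2.3828862197885705 [-1.41  1.72  1.27] depth -0.00953211029422927 [ 0.00587162 -0.00318759 -0.00686737]
```

Call:
{"api": "servo_tool", "payload": {
  "commands": [
    [[-0.008,0,0],[0,0,0]],
    [[-0.016,0,0],[0,0,0]],
    [[-0.02,0,0],[0,0,0]],
    [[-0.02,0,0],[0,0,0]],
    [[-0.02,0,0],[0,0,0]]
  ]
}}

```text
clock: 20.3
tcp_pos: [0.4269, -0.2299, 0.1787]
orientation: [-0.577, -2.377, -0.212]
contact_force: [-6.4, 2.9, 7.9]
grip_width: 0.0112
gripper_force: 78.9
```

Run:
```python
from press import *
o=r.get_obs(); T=tool(); M=np.load('M.npy'); tip=T[:3,3]+T[:3,:3]@[-.1175,0,.0164]
print('F along n',o['contact_force']@n,o['contact_force'].round(2),'depth',(tip-M)@n, tip-M,o['grip_width'])
```

```text
F along n 10.4460463408703 [-6.41  2.88  7.89] depth -0.012900300800980305 [ 0.00772248 -0.00406532 -0.00966658] 0.01121474940793151
```

Call:
{"api": "servo_tool", "payload": {
  "commands": [
    [[-0.004,0,0],[0,0,0]],
    [[-0.004,0,0],[0,0,0]],
    [[-0.004,0,0],[0,0,0]],
    [[-0.004,0,0],[0,0,0]],
    [[-0.004,0,0],[0,0,0]],
    [[-0.004,0,0],[0,0,0]],
    [[-0.004,0,0],[0,0,0]],
    [[-0.004,0,0],[0,0,0]],
    [[-0.004,0,0],[0,0,0]],
    [[-0.004,0,0],[0,0,0]],
    [[-0.004,0,0],[0,0,0]],
    [[-0.004,0,0],[0,0,0]]
  ]
}}

```text
clock: 21.5
tcp_pos: [0.4269, -0.2299, 0.1785]
orientation: [-0.576, -2.375, -0.212]
contact_force: [-8.8, 3.6, 10.6]
grip_width: 0.0115
gripper_force: 78.9
```

Call:
{"api": "servo_tool", "payload": {
  "commands": [
    [[0.05,0,0],[0,0,0]],
    [[0.15,0,0],[0,0,0]],
    [[0.3,0,0],[0,0,0]],
    [[0.36,0,0],[0,0,0]],
    [[0.36,0,0],[0,0,0]]
  ]
}}

```text
clock: 22.0
tcp_pos: [0.3679, -0.1996, 0.2367]
orientation: [-0.579, -2.385, -0.21]
contact_force: [-0.2, -1.1, -0.5]
grip_width: 0.0112
gripper_force: 78.7
```

Run:
```python
from press import *
o=r.get_obs(); T=tool(); print(o['clock'],o['tcp_pos'],o['joints'].round(2))
p,d,m,E=grab('wrist','w9'); X=cloud(d,m,E); L=(X-T[:3,3])@T[:3,:3]
u=np.arange(640)[None,:]+0*d
k=(u>302)&(u<334)&(abs(L[...,1])<.009)&(L[...,0]>-.07)&(L[...,0]<.05)&(L[...,2]<.03)&(L[...,2]>-.02); P=L[k]
for x0 in np.arange(-.07,.05,.02):
    s=P[(P[:,0]>=x0)&(P[:,0]<x0+.02)]; print(round(x0,3),np.median(s,0).round(4))
print(P[:,0].max())
# tray points
k=(X[...,2]>-.005)&(X[...,2]<.03); 
goto([.44,-.02,.25],down(90)); print(r.boxes_of('wrist','reset_pin')[:1])
```

```text
22.0 [ 0.36793632 -0.19957561  0.23665659] [ 0.55  0.48 -0.21  1.77  0.    1.6   1.42]
-0.07 [-0.0533  0.      0.0092]
-0.05 [-0.0399  0.      0.0091]
-0.03 [-0.0199  0.0005  0.0091]
-0.01 [0.0002 0.001  0.0088]
0.01 [0.019  0.0014 0.009 ]
0.03 [0.0331 0.0005 0.0106]
0.03392790841826757
move [0.0949, 0.7704, 0.0046] [-0.2434, -0.3988, 0.6669]
[{'uv': [318.4, 280.2], 'confidence': 0.82}]
```

Run:
```python
from h import *
goto([.453,.0245,.22],down(86)); T=tool()
# intermediate half rotation
```

```text
move [0.047, 0.9525, 0.118] [-0.2592, -0.3932, 0.7091]
```

Call:
{"api": "servo_tool", "payload": {
  "commands": [
    [[0.03,0.1,-0.05],[-0.026,-0.04,0.07]],
    [[0.03,0.22,-0.05],[-0.052,-0.08,0.14]],
    [[0.03,0.34,-0.05],[-0.078,-0.12,0.21]],
    [[0.03,0.46,-0.05],[-0.104,-0.157,0.284]],
    [[0.047,0.6,0],[-0.13,-0.197,0.355]],
    [[0.047,0.75,0.05],[-0.156,-0.236,0.425]],
    [[0.047,0.9,0.1],[-0.181,-0.275,0.496]],
    [[0.047,0.9525,0.118],[-0.207,-0.315,0.567]],
    [[0.047,0.9525,0.118],[-0.233,-0.354,0.638]],
    [[0.047,0.9525,0.118],[-0.259,-0.393,0.709]],
    [[0.047,0.9525,0.118],[-0.259,-0.393,0.709]],
    [[0.047,0.9525,0.118],[-0.259,-0.393,0.709]]
  ]
}}

```text
clock: 23.3
tcp_pos: [0.4526, 0.0253, 0.2199]
orientation: [-2.289, -2.145, 0.001]
contact_force: [0.4, -0.4, -0.7]
grip_width: 0.0114
gripper_force: 78.7
```

Run:
```python
from h import *
o=r.get_obs(); print(o['clock'],o['tcp_pos'],o['joints'].round(2))
goto([.453,.0245,.0285],down(86))
p,d,m,E=grab('wrist','w10')
```

```text
23.3 [0.45263772 0.0252669  0.21994324] [-0.01  0.16 -0.2   2.08  0.04  0.91 -0.29]
move [-0.0047, 0.0045, 0.7658] [-0.0024, -0.0014, 0.0032]
```

View pics/w10.png

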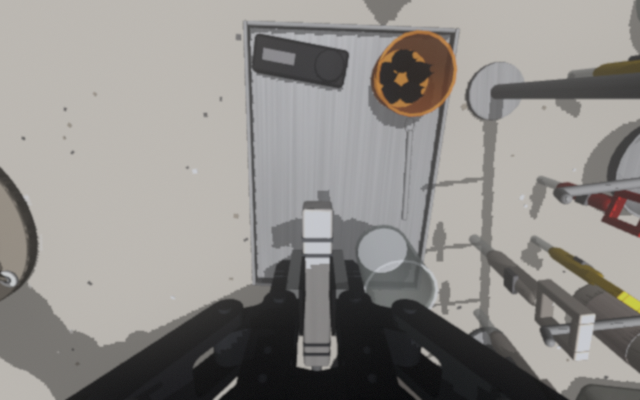

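Tray and bystanders are undisturbed. I'll lay the pin 20 mm further from the near wall for margin.

Call:
{"api": "servo_tool", "payload": {
  "commands": [
    [[0.04,0.004,0.18],[0,0,0]],
    [[0.075,0.004,0.36],[0,0,0]],
    [[0.075,0.004,0.52],[0,0,0]],
    [[0.075,0.004,0.64],[0,0,0]],
    [[0.075,0.004,0.71],[0,0,0]],
    [[0.075,0.004,0.75],[0,0,0]],
    [[0.075,0.004,0.766],[0,0,0]],
    [[0.075,0.004,0.768],[0,0,0]],
    [[0.075,0.004,0.768],[0,0,0]]
  ]
}}

```text
clock: 24.25
tcp_pos: [0.4549, 0.0437, 0.029]
orientation: [-2.296, -2.142, -0.0]
contact_force: [-0.2, -0.5, -0.5]
grip_width: 0.0113
gripper_force: 78.7
```

Call:
{"api": "servo_tool", "payload": {
  "commands": [
    [[0,0,0],[0,0,0]],
    [[0,0,0],[0,0,0]],
    [[0,0,0],[0,0,0]],
    [[0,0,-0.1],[0,0,0]],
    [[0,0,-0.3],[0,0,0]],
    [[0,0,-0.5],[0,0,0]],
    [[0,0,-0.7],[0,0,0]],
    [[0,0,-0.9],[0,0,0]],
    [[0,0,-1],[0,0,0]],
    [[0,0,-1],[0,0,0]],
    [[0,0,-1],[0,0,0]]
  ],
  "claw": 0.4
}}

```text
clock: 25.35
tcp_pos: [0.4545, 0.0435, 0.2785]
orientation: [-2.296, -2.142, 0.0]
contact_force: [-0.9, 0.7, -1.0]
grip_width: 0.0513
gripper_force: 0.0
```

Run:
```python
from h import *
np.set_printoptions(precision=4,suppress=True)
o=r.get_obs(); print(o['clock'],o['tcp_pos'],o['joints'].round(2),o['grip_width'])
p,d,m,E=grab('wrist','w11')
for t in ['reset_pin','pin_tip','tray']:
    for q in r.mark_of('wrist',t)[:2]:
        u,v=q['uv']; print(t,q['uv'],round(q['confidence'],2),plane(u,v,m,E,.011),pt(u,v,d,m,E))
p,d,m,E=grab('top','t11')
X=cloud(d,m,E); u=np.arange(640)[None,:]+0*d; v=np.arange(400)[:,None]+0*d; z=X[...,2]
# handle eyes and rail
for uu in [(330,350),(363,383),(400,425)]:
    k=(v>165)&(v<200)&(z>.205)&(z<.22)&(u>uu[0])&(u<uu[1]); P=X[k]; print(k.sum(),np.median(P,0))
    for y0 in np.arange(P[:,1].min(),P[:,1].max(),.006): 
        s=P[(P[:,1]>=y0)&(P[:,1]<y0+.006)]; print('   ',round(y0,3),len(s),s[:,0].min(),s[:,0].max())
for q in r.mark_of('top','bin_lip')[:2]+r.mark_of('top','bin_floor')[:2]: print('lip',q['uv'],q['confidence'],pt(*q['uv'],d,m,E))
```

```text
25.35 [0.4545 0.0435 0.2785] [-0.01  0.1  -0.23  2.01  0.02  1.04 -0.33] 0.051255435856776825
reset_pin [322.7, 158.2] 0.92 [0.4629 0.0535 0.011 ] [0.4628 0.0547 0.0177]
pin_tip [320.2, 232.5] 0.67 [ 0.4532 -0.0467  0.011 ] [ 0.453  -0.0496  0.0044]
tray [336.0, 172.8] 0.61 [0.4785 0.0338 0.011 ] [0.4788 0.0322 0.0041]
55 [ 0.5887 -0.0223  0.2092]
    -0.037 10 0.5862530532551167 0.5923200160101768
    -0.031 10 0.5853938809019134 0.5919873240885218
    -0.025 17 0.569578211639193 0.6017271093497791
    -0.019 9 0.5841164614648156 0.5914377627829637
    -0.013 9 0.5859165004709359 0.5904483354260353
62 [ 0.5996 -0.1015  0.2093]
    -0.115 12 0.5972145235755837 0.6044660878722756
    -0.109 14 0.5755274927565152 0.6040903340196132
    -0.103 19 0.5763112878082896 0.6185115238313958
    -0.097 9 0.5953219359047498 0.6031194476596631
    -0.091 8 0.5950383132216925 0.6028133164485402
62 [ 0.6022 -0.1816  0.2089]
    -0.196 12 0.6004963213331564 0.6075454617935294
    -0.19 13 0.5811830904870248 0.6070333038696013
    -0.184 17 0.5811837409193057 0.6166772411427865
    -0.178 10 0.5986369609262006 0.60662789921232
    -0.172 10 0.5980911449162578 0.6054434015642274
lip [192.2, 226.0] 0.91 [0.4661 0.2971 0.1818]
lip [178.1, 184.2] 0.91 [0.5914 0.3914 0.0507]
```

Pin lies flat in the tray (it shifted a couple of cm, still well inside). Now handle A, the one nearest the bin, at (.5885,-.0224).

Run:
```python
from h import *
goto([.5885,-.0224,.27],down(4.3));
```

```text
move [-0.2257, 0.554, 0.0272] [-0.0025, 0.0015, 0.9081]
```

Call:
{"api": "servo_tool", "payload": {
  "commands": [
    [[0,0.05,-0.02],[0,0,0.09]],
    [[-0.03,0.12,-0.02],[0,0,0.18]],
    [[-0.06,0.18,-0.02],[0,0,0.27]],
    [[-0.1,0.25,-0.02],[0,0,0.36]],
    [[-0.13,0.32,-0.02],[0,0,0.45]],
    [[-0.16,0.39,-0.02],[0,0,0.54]],
    [[-0.19,0.46,-0.02],[0,0,0.63]],
    [[-0.226,0.554,-0.02],[0,0,0.72]],
    [[-0.226,0.554,0],[0,0,0.81]],
    [[-0.226,0.554,0.027],[0,0,0.908]],
    [[-0.226,0.554,0.027],[0,0,0.908]],
    [[-0.226,0.554,0.027],[0,0,0.908]]
  ]
}}

```text
clock: 26.9
tcp_pos: [0.5887, -0.0222, 0.2708]
orientation: [-3.138, -0.124, 0.005]
contact_force: [0.8, -1.1, -0.4]
grip_width: 0.0512
gripper_force: 0.0
```

Run:
```python
from h import *
o=r.get_obs(); print(o['clock'],o['tcp_pos'],o['joints'].round(2),o['grip_width'])
T=tool(); p,d,m,E=grab('wrist','w12'); X=cloud(d,m,E); z=X[...,2]
k=(z>.204)&(z<.225)&(np.hypot(X[...,0]-.5885,X[...,1]+.0224)<.03); P=X[k]; 
for y0 in np.arange(-.05,.01,.005):
    s=P[(P[:,1]>=y0)&(P[:,1]<y0+.005)]
    if len(s): print(round(y0,3),len(s),s.min(0).round(4),s.max(0).round(4))
goto([.5885,-.0224,.194],down(4.3))
```

```text
26.9 [ 0.58872689 -0.02224339  0.27082522] [-0.08  0.32  0.01  1.74 -0.01  1.08 -1.55] 0.051167617723217956
-0.04 31 [ 0.588  -0.0367  0.2048] [ 0.5957 -0.035   0.2097]
-0.035 105 [ 0.5877 -0.035   0.2041] [ 0.596  -0.03    0.2096]
-0.03 110 [ 0.573  -0.0299  0.2041] [ 0.5953 -0.025   0.2095]
-0.025 181 [ 0.5703 -0.025   0.204 ] [ 0.595  -0.0201  0.2115]
-0.02 106 [ 0.5867 -0.02    0.2041] [ 0.5948 -0.015   0.2099]
-0.015 104 [ 0.5865 -0.015   0.2041] [ 0.5943 -0.01    0.2099]
-0.01 63 [ 0.5859 -0.01    0.2043] [ 0.594  -0.0069  0.2092]
move [-0.0009, 0.0007, 0.3088] [-0.0008, 0.0015, 0.0025]
```

View pics/w12.png

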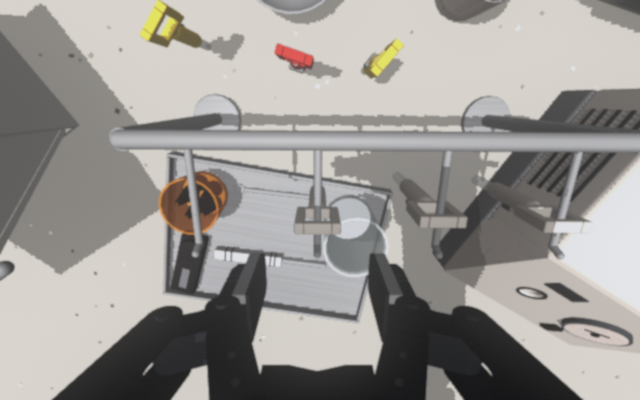

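Three handles hang on hooks, and A is at (318,219), centred between the fingers. I'm lowering onto its eye.

Call:
{"api": "servo_tool", "payload": {
  "commands": [
    [[0.009,0,0.1],[0,0,0]],
    [[0.009,0,0.2],[0,0,0]],
    [[0.009,0,0.27],[0,0,0]],
    [[0.009,0,0.309],[0,0,0]],
    [[0.009,0,0.309],[0,0,0]],
    [[0.009,0,0.309],[0,0,0]]
  ]
}}

```text
clock: 27.55
tcp_pos: [0.5915, -0.0222, 0.1948]
orientation: [-3.138, -0.119, 0.002]
contact_force: [0.7, 0.3, 0.1]
grip_width: 0.0518
gripper_force: 0.0
```

Call:
{"api": "servo_tool", "payload": {
  "commands": [
    [[0,0,0],[0,0,0]],
    [[0,0,0],[0,0,0]],
    [[0,0,0],[0,0,0]],
    [[0,0,0],[0,0,0]],
    [[0,0,0],[0,0,0]]
  ],
  "claw": 1,
  "squeeze": 50
}}

```text
clock: 28.05
tcp_pos: [0.5917, -0.0222, 0.1951]
orientation: [-3.138, -0.118, 0.0]
contact_force: [-0.4, -0.5, 6.1]
grip_width: 0.0289
gripper_force: 49.7
```

Call:
{"api": "servo_tool", "payload": {
  "commands": [
    [[0,0,-0.025],[0,0,0]],
    [[0,0,-0.048],[0,0,0]],
    [[0,0,-0.048],[0,0,0]]
  ]
}}

```text
clock: 28.35
tcp_pos: [0.5914, -0.0222, 0.2069]
orientation: [-3.138, -0.118, 0.001]
contact_force: [0.3, 0.8, -1.1]
grip_width: 0.0293
gripper_force: 49.4
```

Run:
```python
from h import *
o=r.get_obs(); print(o['clock'],o['tcp_pos'],o['contact_force'].round(1),o['grip_width'])
T=tool(); p,d,m,E=grab('wrist','w13'); X=cloud(d,m,E); L=(X-T[:3,3])@T[:3,:3]
k=(abs(L[...,1])<.012)&(abs(L[...,0])<.03)&(L[...,2]<.0)&(L[...,2]>-.04); P=L[k]; print(len(P),np.median(P,0),P[:,0].min(),P[:,0].max())
```

```text
28.35 [ 0.59142136 -0.02216869  0.20686755] [ 0.3  0.8 -1.1] 0.029287002637905103
1516 [ 1.13111311e-03 -9.11735040e-05 -1.22349826e-02] -0.020182156128322123 0.004066360907862114
```

Call:
{"api": "servo_tool", "payload": {
  "commands": [
    [[-0.04,0,-0.007],[0,0,0]],
    [[-0.08,0,-0.007],[0,0,0]],
    [[-0.12,0,-0.007],[0,0,0]],
    [[-0.16,0,-0.007],[0,0,0]],
    [[-0.2,0,-0.007],[0,0,0]],
    [[-0.2,0,-0.007],[0,0,0]],
    [[-0.2,0,-0.007],[0,0,0]]
  ]
}}

```text
clock: 29.1
tcp_pos: [0.5412, -0.026, 0.208]
orientation: [-3.138, -0.118, 0.002]
contact_force: [1.3, 0.2, -0.5]
grip_width: 0.0287
gripper_force: 49.4
```

Run:
```python
from h import *
o=r.get_obs(); print(o['clock'],o['tcp_pos'],o['contact_force'].round(1),o['grip_width'])
T=tool(); p,d,m,E=grab('wrist','w14'); X=cloud(d,m,E); L=(X-T[:3,3])@T[:3,:3]
k=(abs(L[...,1])<.012)&(abs(L[...,0])<.03)&(L[...,2]<.0)&(L[...,2]>-.04); P=L[k]; print(len(P),np.median(P,0),P[:,0].min(),P[:,0].max()) 
hx=np.array([.803,.596]); hy=np.array([-.596,.803]); O=np.array([.600,.401])
for yy in (-.035,0,.035):
    t=O-.108*hx+yy*hy; print(yy,t); goto([*t,.33],down(36.6))
```

```text
29.1 [ 0.5411564  -0.02598614  0.2080412 ] [ 1.3  0.2 -0.5] 0.028670444531609066
1412 [ 0.001609    0.00030336 -0.01233517] -0.005631849098550776 0.029983253819513257
-0.035 [0.534136 0.308527]
move [0.0705, -1.3367, -0.4861] [-0.0011, 0.0006, -0.3588]
0 [0.513276 0.336632]
move [-0.0042, -1.455, -0.4859] [-0.0011, 0.0006, -0.3588]
0.035 [0.492416 0.364737]
move [-0.079, -1.5734, -0.4856] [-0.0011, 0.0006, -0.3588]
```

Call:
{"api": "servo_tool", "payload": {
  "commands": [
    [[0,0,-0.2],[0,0,0]],
    [[0,-0.05,-0.38],[0,0,0]],
    [[0,-0.2,-0.49],[0,0,-0.08]],
    [[0.01,-0.38,-0.49],[0,0,-0.16]],
    [[0.02,-0.56,-0.49],[0,0,-0.24]],
    [[0.03,-0.74,-0.49],[0,0,-0.32]],
    [[0.05,-0.92,-0.49],[0,0,-0.359]],
    [[0.06,-1,-0.49],[0,0,-0.359]],
    [[0.06,-1,-0.49],[0,0,-0.359]]
  ]
}}

```text
clock: 30.05
tcp_pos: [0.537, 0.229, 0.3303]
orientation: [-2.976, -0.995, 0.003]
contact_force: [-0.4, 0.3, -1.1]
grip_width: 0.0292
gripper_force: 49.4
```

Run:
```python
from h import *
o=r.get_obs(); print(o['clock'],o['tcp_pos'],o['joints'].round(2),o['grip_width'])
goto([.534,.3085,.32],down(36.6)); goto([.534,.3085,.23],down(36.6))
p,d,m,E=grab('wrist','w15'); X=cloud(d,m,E); z=X[...,2]
hx=np.array([.803,.596]); hy=np.array([-.596,.803]); O=np.array([.600,.401])
lx=(X[...,:2]-O)@hx; ly=(X[...,:2]-O)@hy
for y0 in (-.06,0,.04):
    k=(abs(ly-y0)<.01); 
    q=k&(abs(z-.255)<.006); print(y0,'quartz edge',lx[q].min() if q.any() else None, q.sum())
    q=k&(z>.16)&(z<.22)&(lx<-.12)&(lx>-.22); print('lip',q.sum(),np.median(lx[q]) if q.any() else None, z[q].max() if q.any() else None)
```

```text
30.05 [0.53695633 0.22903975 0.33032773] [-0.34  0.27 -0.2   1.67  0.05  1.21 -1.48] 0.029237136960599625
move [0.1818, -0.2608, 0.0424] [-0.0027, 0.0002, 0.0043]
move [0.1819, -0.2593, 0.4024] [-0.0027, 0.0002, 0.0043]
-0.06 quartz edge -0.06983425219877706 3318
lip 752 -0.15719415858159635 0.18492732889310687
0 quartz edge -0.06985767901571613 3308
lip 752 -0.15706045010119926 0.1853815144433673
0.04 quartz edge -0.07002749953572697 3279
lip 744 -0.15720059942983494 0.18491952003633372
```

Call:
{"api": "servo_tool", "payload": {
  "commands": [
    [[0.09,-0.13,0],[0,0,0]],
    [[0.18,-0.26,0.02],[0,0,0]],
    [[0.18,-0.26,0.1],[0,0,0]],
    [[0.18,-0.26,0.22],[0,0,0]],
    [[0.18,-0.26,0.34],[0,0,0]],
    [[0.18,-0.26,0.4],[0,0,0]],
    [[0.18,-0.26,0.4],[0,0,0]],
    [[0.18,-0.26,0.4],[0,0,0]]
  ]
}}

```text
clock: 30.9
tcp_pos: [0.5356, 0.303, 0.2317]
orientation: [-2.981, -0.984, 0.001]
contact_force: [-0.4, 0.5, -0.2]
grip_width: 0.0289
gripper_force: 49.4
```

Call:
{"api": "servo_tool", "payload": {
  "commands": [
    [[0,0,0],[0,0,0]],
    [[0,0,0],[0,0,0]],
    [[0,0,0],[0,0,0]],
    [[0,0,0],[0,0,0]]
  ],
  "claw": 0.4
}}

```text
clock: 31.3
tcp_pos: [0.5349, 0.3036, 0.2313]
orientation: [-2.981, -0.986, 0.001]
contact_force: [0.5, 0.2, -0.4]
grip_width: 0.0513
gripper_force: 0.0
```

Call:
{"api": "servo_tool", "payload": {
  "commands": [
    [[0,0,-0.2],[0,0,0]],
    [[0,0,-0.4],[0,0,0]],
    [[0,0.05,-0.4],[0,0,0]],
    [[-0.05,0.2,-0.4],[0,0,0]],
    [[-0.1,0.38,-0.4],[0,0,0.08]],
    [[-0.12,0.56,-0.4],[0,0,0.16]],
    [[-0.12,0.74,-0.4],[0,0,0.24]],
    [[-0.1,0.92,-0.4],[0,0,0.32]],
    [[-0.1,1,-0.4],[0,0,0.36]],
    [[-0.1,1,-0.4],[0,0,0.36]]
  ]
}}

```text
clock: 32.3
tcp_pos: [0.6654, 0.0837, 0.3296]
orientation: [3.139, 0.105, -0.003]
contact_force: [-0.7, 0.1, -0.6]
grip_width: 0.0513
gripper_force: 0.0
```

```bash
cat > eye.py <<'E'
from h import *
def near(xy):
    "centre of the eye top near xy from the wrist depth, moves above and onto it"
    p,d,m,E=grab('wrist'); X=cloud(d,m,E); z=X[...,2]
    k=(z>.204)&(z<.225)&(np.hypot(X[...,0]-xy[0],X[...,1]-xy[1])<.03)&(abs(X[...,1]-xy[1])>.006); P=X[k]
    c=(P.min(0)+P.max(0))/2; print(len(P),c,np.ptp(P,0))
    goto([c[0],c[1],.27],down(4.3)); goto([c[0],c[1],.1945],down(4.3))
E
python3 - <<'E'
from eye import *
o=r.get_obs(); print(o['clock'],o['tcp_pos'],o['joints'].round(2),o['grip_width'],o['contact_force'])
goto([.5995,-.1015,.27],down(4.3)); near([.5995,-.1015])
p,d,m,E=grab('top','t15')
print([(q['uv'],round(q['confidence'],2),pt(*q['uv'],d,m,E).round(3)) for q in r.boxes_of('top','handle0')])
E
```

```text
32.3 [0.66542939 0.0837451  0.32961276] [-0.2   0.42 -0.02  1.47  0.01  1.26 -1.73] 0.0513409804267571 [-0.72093155  0.09633974 -0.64775302]
move [-0.3122, 0.7215, 0.2396] [0.0004, 0.0014, -0.0052]
214 [ 0.60200466 -0.10027062  0.2068301 ] [0.0104106  0.03068401 0.00563525]
move [-0.3017, 0.7286, 0.2387] [-0.0008, 0.0018, -0.0018]
move [-0.3009, 0.729, 0.5407] [-0.0008, 0.0018, -0.0018]
[([405.0, 179.9], 0.48, array([ 0.598, -0.174,  0.206]))]
```

Call:
{"api": "servo_tool", "payload": {
  "commands": [
    [[-0.08,0.18,0],[0,0,0]],
    [[-0.15,0.36,0],[0,0,0]],
    [[-0.23,0.54,0.05],[0,0,0]],
    [[-0.3,0.725,0.15],[0,0,0]],
    [[-0.3,0.725,0.238],[0,0,0]],
    [[-0.3,0.725,0.238],[0,0,0]]
  ]
}}

```text
clock: 33.05
tcp_pos: [0.5996, -0.0983, 0.2678]
orientation: [-3.137, -0.115, 0.013]
contact_force: [0.4, 0.8, 0.9]
grip_width: 0.0516
gripper_force: 0.0
```

Run:
```python
from eye import *
near([.6,-.101])
```

```text
373 [ 0.60179107 -0.10108237  0.20707285] [0.01017898 0.02949271 0.00590041]
move [0.0004, 0.0185, -0.0009] [-0.0019, 0.003, 0.0006]
move [0.0019, 0.0194, 0.301] [-0.0019, 0.003, 0.0006]
```

Call:
{"api": "servo_tool", "payload": {
  "commands": [
    [[0.002,0.019,0.05],[0,0,0]],
    [[0.002,0.019,0.15],[0,0,0]],
    [[0.002,0.019,0.23],[0,0,0]],
    [[0.002,0.019,0.301],[0,0,0]],
    [[0.002,0.019,0.301],[0,0,0]],
    [[0.002,0.019,0.301],[0,0,0]]
  ]
}}

```text
clock: 33.7
tcp_pos: [0.604, -0.1017, 0.196]
orientation: [-3.138, -0.119, 0.002]
contact_force: [0.1, -0.6, 0.1]
grip_width: 0.0513
gripper_force: 0.0
```

Call:
{"api": "servo_tool", "payload": {
  "commands": [
    [[0,0,0],[0,0,0]],
    [[0,0,0],[0,0,0]],
    [[0,0,0],[0,0,0]],
    [[0,0,0],[0,0,0]],
    [[0,0,0],[0,0,0]]
  ],
  "claw": 1,
  "squeeze": 50
}}

```text
clock: 34.2
tcp_pos: [0.6042, -0.1029, 0.1968]
orientation: [-3.138, -0.116, -0.001]
contact_force: [0.6, 0.2, 5.9]
grip_width: 0.0287
gripper_force: 49.8
```

Call:
{"api": "servo_tool", "payload": {
  "commands": [
    [[0,0,-0.025],[0,0,0]],
    [[0,0,-0.05],[0,0,0]],
    [[0,0,-0.05],[0,0,0]]
  ]
}}

```text
clock: 34.5
tcp_pos: [0.6035, -0.1033, 0.2089]
orientation: [-3.139, -0.115, 0.001]
contact_force: [-0.5, -0.1, -0.3]
grip_width: 0.0295
gripper_force: 49.3
```

Run:
```python
from h import *
o=r.get_obs(); print(o['clock'],o['tcp_pos'],o['contact_force'].round(1),o['grip_width'])
T=tool(); p,d,m,E=grab('wrist','w16'); X=cloud(d,m,E); L=(X-T[:3,3])@T[:3,:3]
k=(abs(L[...,1])<.012)&(abs(L[...,0])<.03)&(L[...,2]<.0)&(L[...,2]>-.04); P=L[k]; print(len(P),np.median(P,0),'eye top z',T[2,3]-np.median(P[:,2]))
```

```text
34.5 [ 0.60349796 -0.10327295  0.20887841] [-0.5 -0.1 -0.3] 0.02954292092861933
1440 [-0.0001794  -0.00052327 -0.01067247] eye top z 0.21955087990933125
```

Call:
{"api": "servo_tool", "payload": {
  "commands": [
    [[-0.04,0,-0.005],[0,0,0]],
    [[-0.08,0,-0.005],[0,0,0]],
    [[-0.12,0,-0.005],[0,0,0]],
    [[-0.16,0,-0.005],[0,0,0]],
    [[-0.21,0,-0.005],[0,0,0]],
    [[-0.21,0,-0.005],[0,0,0]],
    [[-0.21,0,-0.1],[0,0,0]],
    [[-0.21,0,-0.3],[0,0,0]],
    [[-0.21,0,-0.5],[0,0,0]],
    [[-0.21,-0.2,-0.5],[0,0,-0.08]],
    [[-0.21,-0.38,-0.5],[0,0,-0.16]],
    [[-0.2,-0.56,-0.5],[0,0,-0.24]],
    [[-0.2,-0.74,-0.5],[0,0,-0.32]],
    [[-0.2,-0.92,-0.5],[0,0,-0.36]],
    [[-0.2,-1,-0.5],[0,0,-0.36]],
    [[-0.2,-1,-0.5],[0,0,-0.36]]
  ]
}}

```text
clock: 36.15
tcp_pos: [0.5344, 0.147, 0.3334]
orientation: [-2.976, -0.996, 0.002]
contact_force: [-0.1, -0.4, -0.4]
grip_width: 0.0288
gripper_force: 49.3
```

Run:
```python
from h import *
o=r.get_obs(); print(o['clock'],o['tcp_pos'],o['joints'].round(2),o['grip_width'],o['gripper_force'])
goto([.511,.335,.33],down(36.6)); goto([.511,.335,.23],down(36.6))
```

```text
36.15 [0.53435926 0.14698897 0.33336311] [-0.21  0.22 -0.2   1.73  0.04  1.2  -1.35] 0.028806080843423267 49.347354769706726
move [0.378, -0.6568, 0.016] [-0.0024, -0.0, 0.0044]
move [0.3779, -0.6553, 0.416] [-0.0024, -0.0, 0.0044]
```

Call:
{"api": "servo_tool", "payload": {
  "commands": [
    [[0.1,-0.17,0],[0,0,0]],
    [[0.2,-0.34,0],[0,0,0]],
    [[0.3,-0.5,0],[0,0,0]],
    [[0.378,-0.656,0],[0,0,0]],
    [[0.378,-0.656,0.1],[0,0,0]],
    [[0.378,-0.656,0.22],[0,0,0]],
    [[0.378,-0.656,0.34],[0,0,0]],
    [[0.378,-0.656,0.41],[0,0,0]],
    [[0.378,-0.656,0.41],[0,0,0]],
    [[0.378,-0.656,0.41],[0,0,0]]
  ]
}}

```text
clock: 37.15
tcp_pos: [0.5137, 0.3298, 0.2315]
orientation: [-2.982, -0.984, 0.003]
contact_force: [-0.5, -0.5, 0.9]
grip_width: 0.0291
gripper_force: 49.4
```

Call:
{"api": "servo_tool", "payload": {
  "commands": [
    [[0,0,0],[0,0,0]],
    [[0,0,0],[0,0,0]],
    [[0,0,0],[0,0,0]],
    [[0,0,0],[0,0,0]]
  ],
  "claw": 0.4
}}

```text
clock: 37.55
tcp_pos: [0.5131, 0.3307, 0.2316]
orientation: [-2.981, -0.986, 0.001]
contact_force: [0.1, -0.5, 0.3]
grip_width: 0.0516
gripper_force: 0.0
```

Call:
{"api": "servo_tool", "payload": {
  "commands": [
    [[0,0,-0.2],[0,0,0]],
    [[0,0,-0.4],[0,0,0]],
    [[0,0.05,-0.42],[0,0,0]],
    [[-0.05,0.2,-0.42],[0,0,0]],
    [[-0.1,0.38,-0.42],[0,0,0.08]],
    [[-0.14,0.56,-0.42],[0,0,0.16]],
    [[-0.18,0.74,-0.42],[0,0,0.24]],
    [[-0.2,0.92,-0.42],[0,0,0.32]],
    [[-0.2,1,-0.42],[0,0,0.36]],
    [[-0.2,1,-0.42],[0,0,0.36]]
  ]
}}

```text
clock: 38.55
tcp_pos: [0.6236, 0.0959, 0.3351]
orientation: [3.139, 0.105, -0.003]
contact_force: [0.5, -0.0, 0.5]
grip_width: 0.0511
gripper_force: 0.0
```

Run:
```python
from eye import *
o=r.get_obs(); print(o['clock'],o['tcp_pos'],o['joints'].round(2),o['grip_width'],o['contact_force'])
goto([.604,-.1817,.27],down(4.3))
```

```text
38.55 [0.62361242 0.09591222 0.3350861 ] [-0.2   0.34 -0.07  1.56  0.03  1.24 -1.78] 0.05109194348215177 [ 0.50927519 -0.0123428   0.52622315]
move [-0.1516, 1.1027, 0.2611] [0.0003, 0.0013, -0.0054]
```

Call:
{"api": "servo_tool", "payload": {
  "commands": [
    [[-0.03,0.18,0],[0,0,0]],
    [[-0.06,0.36,0],[0,0,0]],
    [[-0.09,0.54,0],[0,0,0]],
    [[-0.12,0.72,0.05],[0,0,0]],
    [[-0.14,0.9,0.15],[0,0,0]],
    [[-0.145,1,0.26],[0,0,0]],
    [[-0.145,1,0.26],[0,0,0]],
    [[-0.145,1,0.26],[0,0,0]]
  ]
}}

```text
clock: 39.35
tcp_pos: [0.6041, -0.1502, 0.2696]
orientation: [-3.136, -0.119, 0.006]
contact_force: [-0.6, 1.1, 0.0]
grip_width: 0.0511
gripper_force: 0.0
```

Run:
```python
from eye import *
near([.603,-.1817])
```

```text
360 [ 0.60494792 -0.18100923  0.20701001] [0.00992359 0.03012194 0.00577233]
move [-0.0098, 0.1266, 0.0023] [-0.0018, 0.0009, 0.0013]
move [-0.0094, 0.1275, 0.3043] [-0.0018, 0.0009, 0.0013]
```

Call:
{"api": "servo_tool", "payload": {
  "commands": [
    [[-0.01,0.127,0.02],[0,0,0]],
    [[-0.01,0.127,0.15],[0,0,0]],
    [[-0.01,0.127,0.23],[0,0,0]],
    [[-0.01,0.127,0.304],[0,0,0]],
    [[-0.01,0.127,0.304],[0,0,0]],
    [[-0.01,0.127,0.304],[0,0,0]]
  ]
}}

```text
clock: 40.0
tcp_pos: [0.6051, -0.1818, 0.1955]
orientation: [-3.138, -0.12, 0.001]
contact_force: [-0.8, 0.2, 0.4]
grip_width: 0.0512
gripper_force: 0.0
```

Call:
{"api": "servo_tool", "payload": {
  "commands": [
    [[0,0,0],[0,0,0]],
    [[0,0,0],[0,0,0]],
    [[0,0,0],[0,0,0]],
    [[0,0,0],[0,0,0]],
    [[0,0,0],[0,0,0]]
  ],
  "claw": 1,
  "squeeze": 50
}}

```text
clock: 40.5
tcp_pos: [0.6051, -0.1835, 0.196]
orientation: [-3.138, -0.116, -0.002]
contact_force: [0.9, 0.8, 7.0]
grip_width: 0.0288
gripper_force: 49.7
```

Call:
{"api": "servo_tool", "payload": {
  "commands": [
    [[0,0,-0.025],[0,0,0]],
    [[0,0,-0.05],[0,0,0]],
    [[0,0,-0.05],[0,0,0]]
  ]
}}

```text
clock: 40.8
tcp_pos: [0.6043, -0.1841, 0.2079]
orientation: [-3.139, -0.115, 0.001]
contact_force: [-0.6, 0.3, -0.6]
grip_width: 0.0293
gripper_force: 49.2
```

Run:
```python
from h import *
o=r.get_obs(); print(o['clock'],o['tcp_pos'],o['contact_force'].round(1),o['grip_width'])
T=tool(); p,d,m,E=grab('wrist','w17'); X=cloud(d,m,E); L=(X-T[:3,3])@T[:3,:3]
k=(abs(L[...,1])<.012)&(abs(L[...,0])<.03)&(L[...,2]<.0)&(L[...,2]>-.04); P=L[k]; print(len(P),np.median(P,0),'eye top z',T[2,3]-np.median(P[:,2]))
```

```text
40.8 [ 0.60434224 -0.18405152  0.20787492] [-0.6  0.3 -0.6] 0.029257351867094415
1509 [ 0.00182143 -0.00052652 -0.01141869] eye top z 0.21929361019037594
```

Call:
{"api": "servo_tool", "payload": {
  "commands": [
    [[-0.04,0,-0.005],[0,0,0]],
    [[-0.08,0,-0.005],[0,0,0]],
    [[-0.12,0,-0.005],[0,0,0]],
    [[-0.16,0,-0.005],[0,0,0]],
    [[-0.21,0,-0.005],[0,0,0]],
    [[-0.21,0,-0.005],[0,0,0]],
    [[-0.21,0,-0.1],[0,0,0]],
    [[-0.21,0,-0.3],[0,0,0]],
    [[-0.21,0,-0.5],[0,0,0]],
    [[-0.21,-0.2,-0.5],[0,0,-0.08]],
    [[-0.21,-0.38,-0.5],[0,0,-0.16]],
    [[-0.2,-0.56,-0.5],[0,0,-0.24]],
    [[-0.2,-0.74,-0.5],[0,0,-0.32]],
    [[-0.2,-0.92,-0.5],[0,0,-0.36]],
    [[-0.2,-1,-0.5],[0,0,-0.36]],
    [[-0.2,-1,-0.5],[0,0,-0.36]]
  ]
}}

```text
clock: 42.45
tcp_pos: [0.5355, 0.0663, 0.3324]
orientation: [-2.976, -0.996, 0.001]
contact_force: [-0.6, -0.6, -0.1]
grip_width: 0.029
gripper_force: 49.4
```

Run:
```python
from h import *
o=r.get_obs(); print(o['clock'],o['tcp_pos'],o['joints'].round(2),o['grip_width'],o['gripper_force'])
goto([.489,.366,.33],down(36.6))
```

```text
42.45 [0.53554349 0.06630087 0.33240463] [-0.07  0.19 -0.19  1.76  0.04  1.19 -1.2 ] 0.02899283234703511 49.350210428237915
move [0.5729, -1.0693, 0.0135] [-0.0022, -0.0002, 0.0045]
```

Call:
{"api": "servo_tool", "payload": {
  "commands": [
    [[0.1,-0.17,0],[0,0,0]],
    [[0.2,-0.34,0],[0,0,0]],
    [[0.3,-0.5,0],[0,0,0]],
    [[0.38,-0.67,0],[0,0,0]],
    [[0.48,-0.84,0],[0,0,0]],
    [[0.573,-1,0],[0,0,0]],
    [[0.573,-1,0],[0,0,0]],
    [[0.573,-1,0],[0,0,0]]
  ]
}}

```text
clock: 43.25
tcp_pos: [0.5021, 0.3479, 0.3321]
orientation: [-2.981, -0.988, 0.004]
contact_force: [0.7, -0.7, -0.5]
grip_width: 0.029
gripper_force: 49.5
```

Run:
```python
from h import *
o=r.get_obs(); print(o['clock'],o['tcp_pos'],o['grip_width'])
goto([.489,.366,.23],down(36.6))
p,d,m,E=grab('wrist','w18'); print([(q['uv'],round(q['confidence'],2),pt(*q['uv'],d,m,E)) for q in r.boxes_of('wrist','handle0')])
X=cloud(d,m,E); z=X[...,2]; O=np.array([.6024,.4028]); hx=np.array([.803,.596]); hy=np.array([-.596,.803])
lx=(X[...,:2]-O)@hx; ly=(X[...,:2]-O)@hy
k=(lx>-.165)&(lx<-.08)&(abs(ly)<.09)&(z<.2); print('max z in mouth, by y');
for y0 in np.arange(-.09,.09,.03): 
    q=k&(ly>=y0)&(ly<y0+.03)&(lx>-.14); print(round(y0,2),q.sum(),z[q].min() if q.any() else '',z[q].max() if q.any() else '')
```

```text
43.25 [0.50210579 0.34789323 0.33212284] 0.028978767315340506
move [0.0019, -0.0886, 0.4087] [-0.0012, 0.0011, 0.0008]
[([591.6, 143.3], 0.98, array([0.71474594, 0.1174106 , 0.09350029])), ([363.8, 186.4], 0.83, array([0.52519506, 0.30222208, 0.12720725])), ([317.0, 276.5], 0.78, array([0.49895718, 0.34528355, 0.31571704])), ([614.5, 198.1], 0.76, array([0.69991832, 0.01184195, 0.06269364])), ([333.1, 185.7], 0.74, array([0.50576117, 0.32891109, 0.12575058])), ([627.2, 216.2], 0.69, array([ 0.70712744, -0.06541767,  0.02269824]))]
max z in mouth, by y
-0.09 1132 0.08475557735596739 0.14306814273378132
-0.06 1098 0.0850793452869702 0.14429121847046839
-0.03 1159 0.08456564086919666 0.14345328774662724
0.0 1093 0.08509466847920066 0.14323613127336715
0.03 1116 0.08478044703172188 0.14240042312169904
0.06 1115 0.08517039930111153 0.14408639844933985
```

Handles A and B are both in the bin, at z≈.126 near the panel. Dropping C.

Call:
{"api": "servo_tool", "payload": {
  "commands": [
    [[0.002,-0.09,0.02],[0,0,0]],
    [[0.002,-0.09,0.12],[0,0,0]],
    [[0.002,-0.09,0.24],[0,0,0]],
    [[0.002,-0.09,0.36],[0,0,0]],
    [[0.002,-0.09,0.405],[0,0,0]],
    [[0.002,-0.09,0.405],[0,0,0]],
    [[0.002,-0.09,0.405],[0,0,0]]
  ]
}}

```text
clock: 44.05
tcp_pos: [0.4897, 0.366, 0.2327]
orientation: [-2.981, -0.984, 0.0]
contact_force: [-0.2, -0.0, 0.0]
grip_width: 0.029
gripper_force: 49.4
```

Call:
{"api": "servo_tool", "payload": {
  "commands": [
    [[0,0,0],[0,0,0]],
    [[0,0,0],[0,0,0]],
    [[0,0,0],[0,0,0]],
    [[0,0,0],[0,0,0]]
  ],
  "claw": 0.4
}}

```text
clock: 44.45
tcp_pos: [0.4888, 0.3665, 0.2319]
orientation: [-2.981, -0.986, 0.001]
contact_force: [0.1, 0.4, 0.1]
grip_width: 0.0508
gripper_force: 0.0
```

Call:
{"api": "servo_tool", "payload": {
  "commands": [
    [[0,0,-0.2],[0,0,0]],
    [[0,0,-0.4],[0,0,0]],
    [[0,0.07,-0.4],[0,0,0]],
    [[0,0.14,-0.4],[0,0,0]],
    [[0,0.14,-0.4],[0,0,0]]
  ]
}}

```text
clock: 44.95
tcp_pos: [0.5116, 0.3356, 0.3317]
orientation: [-2.984, -0.98, 0.001]
contact_force: [0.2, -0.0, 0.4]
grip_width: 0.0515
gripper_force: 0.0
```

Run:
```python
from h import *
np.set_printoptions(precision=4,suppress=True)
o=r.get_obs(); print(o['clock'],o['tcp_pos'],o['grip_width'])
p,d,m,E=grab('wrist','w19'); print([(q['uv'],round(q['confidence'],2),pt(*q['uv'],d,m,E)) for q in r.boxes_of('wrist','handle0')])
O=np.array([.6024,.4028]); hx=np.array([.803,.596])
t=O-.30*hx; print(t); goto([*t,.33],down(36.6)); 
q=r.mark_of('wrist','bin_lip')[:1]; print(q, pt(*q[0]['uv'],d,m,E) if q else '')
```

```text
44.95 [0.5116 0.3356 0.3317] 0.05145375922570815
[([622.4, 218.5], 0.92, array([ 0.7045, -0.0621,  0.0361])), ([577.9, 138.2], 0.81, array([0.7203, 0.1166, 0.0873])), ([613.8, 200.3], 0.71, array([0.7011, 0.0106, 0.0768])), ([280.6, 175.7], 0.65, array([0.4849, 0.3674, 0.1019])), ([354.4, 185.9], 0.63, array([0.5275, 0.2951, 0.1147])), ([317.9, 185.4], 0.62, array([0.5036, 0.3282, 0.1141]))]
[0.3615 0.224 ]
move [-0.7474, 0.0146, 0.0055] [-0.0017, 0.001, -0.0002]
[{'uv': [320.0, 254.0], 'confidence': 0.58}] [0.4634 0.2961 0.1793]
```

All three handles show inside the bin (z≈.10–.115), so I can close it with shut fingers.

Call:
{"api": "servo_tool", "payload": {
  "commands": [
    [[-0.15,0.014,0],[0,0,0]],
    [[-0.33,0.014,0],[0,0,0]],
    [[-0.5,0.014,0],[0,0,0]],
    [[-0.5,0.014,0.1],[0,0,0]],
    [[-0.5,0.014,0.27],[0,0,0]],
    [[-0.5,0.014,0.45],[0,0,0]],
    [[-0.5,0.014,0.565],[0,0,0]],
    [[-0.5,0.014,0.565],[0,0,0]],
    [[-0.5,0.014,0.565],[0,0,0]]
  ],
  "claw": 1
}}

```text
clock: 46.0
tcp_pos: [0.4107, 0.2619, 0.1906]
orientation: [-2.98, -0.988, 0.004]
contact_force: [-0.7, 0.3, -0.3]
grip_width: 0.0005
gripper_force: 0.0
```

Call:
{"api": "servo_tool", "payload": {
  "commands": [
    [[0.05,0,0],[0,0,0]],
    [[0.1,0,0],[0,0,0]],
    [[0.15,0,0],[0,0,0]],
    [[0.2,0,0],[0,0,0]],
    [[0.25,0,0],[0,0,0]],
    [[0.3,0,0],[0,0,0]],
    [[0.35,0,0],[0,0,0]],
    [[0.4,0,0],[0,0,0]],
    [[0.4,0,0],[0,0,0]],
    [[0.4,0,0],[0,0,0]]
  ]
}}

```text
clock: 47.0
tcp_pos: [0.4914, 0.3207, 0.1898]
orientation: [-2.981, -0.986, 0.003]
contact_force: [-0.6, -0.6, 0.4]
grip_width: 0.0001
gripper_force: 0.0
```

```bash
cat > binq.py <<'E'
from h import *
O=np.array([.6024,.4028]); hx=np.array([.803,.596])
def st():
    o=r.get_obs(); T=tool(); print(o['clock'],o['tcp_pos'].round(4),o['joints'].round(2),'F',o['contact_force'].round(1),'lx',(o['tcp_pos'][:2]-O)@hx)
def tgt(lx,z,tilt):
    a=np.radians(tilt); Rm=down(36.6)@R.from_euler('y',a).as_matrix(); goto([*(O+lx*hx),z],Rm)
E
python3 - <<'E'
from binq import *
st(); tgt(-.145,.2,22)
E
```

```text
47.0 [0.4914 0.3207 0.1898] [-0.43  0.42 -0.32  1.81  0.16  0.94 -1.75] F [-0.6 -0.6  0.4] lx -0.1380503977164157
move [-0.0279, 0.0007, -0.0406] [-0.0015, 0.2454, -0.0001]
```

Call:
{"api": "servo_tool", "payload": {
  "commands": [
    [[-0.06,0,-0.02],[0,0.08,0]],
    [[-0.06,0,-0.04],[0,0.16,0]],
    [[-0.04,0,-0.04],[0,0.245,0]],
    [[0.02,0,-0.04],[0,0.245,0]],
    [[0.07,0,-0.04],[0,0.245,0]],
    [[0.12,0,-0.04],[0,0.245,0]],
    [[0.16,0,-0.04],[0,0.245,0]],
    [[0.19,0,-0.04],[0,0.245,0]],
    [[0.19,0,-0.04],[0,0.245,0]]
  ]
}}

```text
clock: 47.9
tcp_pos: [0.5286, 0.348, 0.1979]
orientation: [-2.824, -0.933, -0.538]
contact_force: [-3.8, -2.5, -3.2]
grip_width: -0.0
gripper_force: 2.3
```

Run:
```python
from binq import *
st(); tgt(-.075,.2,22)
```

```text
47.9 [0.5286 0.348  0.1979] [-0.44  0.33 -0.29  1.98  0.25  0.48 -1.84] F [-3.8 -2.5 -3.2] lx -0.09194934435215615
move [0.066, -0.0001, 0.0173] [-0.0011, 0.0043, -0.0006]
```

Call:
{"api": "servo_tool", "payload": {
  "commands": [
    [[0.015,0,0.006],[0,0,0]],
    [[0.03,0,0.012],[0,0,0]],
    [[0.04,0,0.016],[0,0,0]],
    [[0.04,0,0.016],[0,0,0]]
  ]
}}

```text
clock: 48.3
tcp_pos: [0.5308, 0.349, 0.1928]
orientation: [-2.835, -0.936, -0.515]
contact_force: [-21.8, -15.8, 1.3]
grip_width: -0.0002
gripper_force: 12.3
```

Run:
```python
from binq import *
st(); tgt(-.075,.2,22)
```

```text
48.3 [0.5308 0.349  0.1928] [-0.45  0.34 -0.29  1.97  0.26  0.5  -1.84] F [-21.8 -15.8   1.3] lx -0.089563314516344
move [0.0647, -0.0023, -0.0065] [0.0002, 0.0155, -0.0005]
```

Call:
{"api": "servo_tool", "payload": {
  "commands": [
    [[-0.1,0,-0.04],[0,0,0]],
    [[-0.28,0,-0.1],[0,0,0]],
    [[-0.4,0,-0.3],[0,-0.08,0]],
    [[-0.4,0,-0.5],[0,-0.16,0]],
    [[-0.4,0,-0.7],[0,-0.245,0]],
    [[-0.4,0,-0.8],[0,-0.245,0]],
    [[-0.4,0,-0.8],[0,-0.245,0]]
  ]
}}

```text
clock: 49.0
tcp_pos: [0.406, 0.2572, 0.3544]
orientation: [-2.978, -0.985, -0.012]
contact_force: [0.4, 1.0, -0.4]
grip_width: 0.0001
gripper_force: 0.0
```

Run:
```python
from binq import *
np.set_printoptions(precision=4,suppress=True)
st(); hy=np.array([-.596,.803])
p,d,m,E=grab('wrist','w20'); X=cloud(d,m,E); z=X[...,2]
lx=(X[...,:2]-O)@hx; ly=(X[...,:2]-O)@hy
for y0 in (-.08,-.04,0,.04,.08):
    k=(abs(ly-y0)<.01)&(z>.1)&(z<.225)&(lx<-.02)&(lx>-.2)
    if k.any(): print(y0,k.sum(),'lip front',np.percentile(lx[k],5),'z',z[k].max(),[ (round(zz,2),np.median(lx[k&(abs(z-zz)<.006)]).round(4)) for zz in (.12,.15,.18,.208) if (k&(abs(z-zz)<.006)).any()])
q=r.mark_of('wrist','bin_lip')[:1]; P=pt(*q[0]['uv'],d,m,E) if q else None; print(q,P,(P[:2]-O)@hx if q else '')
for n in('top','wrist'):
    if n=='top': p,d,m,E=grab('top','t20')
    for t in('reset_pin','pin_tip','beaker','specula_tub','handle0','tray'):
        print(n,t,[(np.round(q['uv']),round(q['confidence'],2),plane(*q['uv'],m,E,.011)[:2]) for q in r.mark_of(n,t)[:5]])
a=cv2.imread('pics/t20.png')[60:300,60:460]; cv2.imwrite('pics/t20c.png',np.clip(cv2.resize(a,(800,480),interpolation=2).astype(float)*1.5,0,255).astype(np.uint8))
```

```text
49.0 [0.406  0.2572 0.3544] [-0.33  0.08 -0.38  1.85  0.03  1.21 -1.66] F [ 0.4  1.  -0.4] lx -0.24445917050628524
-0.08 118 lip front -0.0685825874801871 z 0.12036338764128424 [(0.12, np.float64(-0.0682))]
-0.04 117 lip front -0.06868067018848205 z 0.1206319633074786 [(0.12, np.float64(-0.0683))]
0 121 lip front -0.06876791050726554 z 0.12097048262324256 [(0.12, np.float64(-0.0684))]
0.04 121 lip front -0.06888773072221038 z 0.12123111270493725 [(0.12, np.float64(-0.0684))]
0.08 118 lip front -0.0688811248048843 z 0.12163431039758638 [(0.12, np.float64(-0.0685))]
[] None 
top reset_pin [(array([305., 244.]), 0.57, array([0.4599, 0.0494]))]
top pin_tip [(array([340., 246.]), 0.66, array([ 0.4622, -0.0433]))]
top beaker [(array([347., 225.]), 0.86, array([ 0.5183, -0.0572]))]
top specula_tub [(array([284., 213.]), 0.91, array([0.5398, 0.1123]))]
top handle0 [(array([352., 152.]), 0.67, array([ 0.7247, -0.0618])), (array([329., 155.]), 0.41, array([0.7111, 0.0008]))]
top tray [(array([312., 238.]), 0.84, array([0.478 , 0.0308]))]
wrist reset_pin [(array([445., 208.]), 0.62, array([ 0.5819, -0.3169]))]
wrist pin_tip []
wrist beaker [(array([528., 219.]), 0.64, array([ 0.5655, -0.5382]))]
wrist specula_tub [(array([445., 137.]), 0.76, array([ 0.7832, -0.3184]))]
wrist handle0 [(array([612.,  98.]), 0.93, array([ 0.9304, -0.789 ])), (array([566.,  30.]), 0.66, array([ 1.1407, -0.6721]))]
wrist tray [(array([458., 206.]), 0.86, array([ 0.5909, -0.3533]))]
```

View pics/t20c.png

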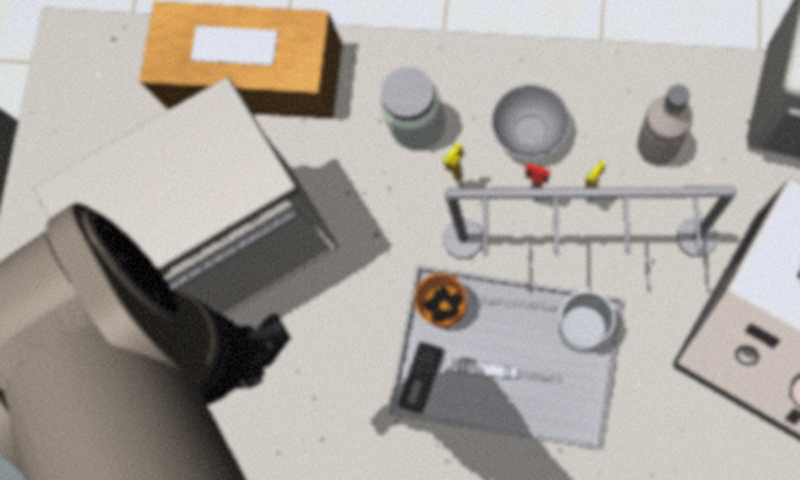

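Every hook is empty, the pin is flat in the tray, and the beaker and tub are upright. I still want the bin's tilt from depth.

Run:
```python
from binq import *
hy=np.array([-.596,.803])
for n in('wrist','top'):
    p,d,m,E=grab(n); X=cloud(d,m,E); z=X[...,2]; lx=(X[...,:2]-O)@hx; ly=(X[...,:2]-O)@hy
    k=(abs(ly)<.09)&(lx<-.04)&(lx>-.12)&(z>.025)&(z<.23)
    q=[(round(a,3),int((k&(abs(z-a)<.008)).sum()),round(float(np.median(lx[k&(abs(z-a)<.008)])),4)) for a in np.arange(.03,.23,.02) if (k&(abs(z-a)<.008)).sum()>5]; print(n,q)
    P=np.stack([z[k],lx[k]],1); P=P[P[:,0]<.19]
    if len(P)>50: s=np.polyfit(P[:,0],P[:,1],1); print('tilt',-np.arctan(s[0]))
    k=(abs(z-.255)<.005)&(abs(ly)<.1); print('quartz edge',lx[k].min())
```

```text
wrist [(np.float64(0.03), 384, -0.0683), (np.float64(0.05), 565, -0.0684), (np.float64(0.07), 647, -0.0684), (np.float64(0.09), 506, -0.0684)]
tilt 0.00032110336413809326Traceback (most recent call last):
  File "<stdin>", line 9, in <module>
    return umr_minimum(a, axis, None, out, keepdims, initial, where)
ValueError: zero-size array to reduction operation minimum which has no identity
```

```bash
python3 -c "
from bench import r
print(r.hand_in())"
```

```text
the job is handed in; nothing more can be done
None
```

The job is handed in, but the verdict wasn't shown: the nut was turned to its stop, the reset button was held fully in for over a second, the pin is flat in the tray, all three used handles are in the bin, the bin measures fully shut, and the beaker and specula tub are still upright.

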